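# Make up the blot clamp to its height mark

## Robot

A 7-joint arm with a two-finger parallel gripper is mounted at the origin on the work surface. World frame = base frame: x ahead of the robot, y to its left, z up, the work surface at z = 0. Lengths are in m, angles in rad, forces in N, time in s.
With the tool pointing down it reaches from about 0.4 to 0.875 m from the base axis. Payload 19.3 kg.
Tool frame: the origin (TCP) lies on the centre line of the jaws, within the pads' length; the fingertips stand 14 mm ahead of it and the grasp point (between the pads) lies 5 mm behind it; x points along the fingers, y is the direction in which the jaws open and shut, and the axes are right-handed (so a half turn about x gives the same grasp; the last joint's range is limited). The gripper opens to 85 mm and grips with 20 to 120 N. Pads are 22 mm wide; open, the fingers measure 114 mm over their backs; the gripper's body (76 mm by 85 mm) begins 54 mm behind the grasp point. The pads swing forward as they close: fully open they stand 13 mm farther back than shut.
Start: joints at [-1.273, 0.521, -0.036, 1.599, 0.021, 1.021, -0.113], TCP at [0.225, 0.583, 0.245] pointing down, gripper open.
Joint ranges: [-2.91, 2.91], [-0.3, 2.13], [-1.5, 1.42], [0.17, 2.43], [-1.26, 4.41], [0.16, 1.93], [-2.52, 2.52]. Speed limits (rad/s): [1.89, 1.89, 2.39, 2.39, 3.01, 3.01, 3.01].

## Interface

Orientations are given as [roll, pitch, yaw] about the fixed x, y, z axes, in that order (R = Rz(yaw) Ry(pitch) Rx(roll)).
In Python, from workcell import monitor, optics, bot gives the robot as it stands.
- The arm moves only by the tool arm_command, never from a script. Its arguments are lists of equal length, an entry for each row: "delta_pos": the shift along the tool's x, y, z as a fraction of full scale, a list of three; "rotation": the turn, a rotation vector about the tool's x, y, z as a fraction of full scale, a list of three. In form: {"delta_pos": [[dx, dy, dz], ...], "rotation": [[wx, wy, wz], ...]}. A call has 1 to 10 rows; each row shifts and turns the pose as measured when the row begins, along the tool's axes as they then stand; what a row does not reach is not made up. Full scale, the value 1, is 30 mm for a shift and 6 degrees for a turn. A row lasts 1/10 s, in which the tool goes at most 50 mm and 8.59 degrees, less where a joint would pass 70% of its speed; a pose out of reach is approached as far as the arm can. A call with a number of a shift or a turn outside -1 to 1 is refused whole. A call with a gripper value outside its range is refused whole. "gripper" is the closure, from -1 (fully open) to 1 (shut), so that 0 is half open, set as the call begins (left out, the last holds). The fingers move at their own pace and stop on an object; "grip_force" is the grip in N (left out, the last holds). Time passes only in rows, so rows that do not move let the fingers close. It gives the time, the measured TCP pose, the force and the opening at its end, in the units of the state.
- monitor.observe(): the state, without advancing time (a new reading comes with each control period).
- optics.grab_frame(name): name is "scene" or "top" or "wrist"; returns the picture (384x512x3 uint8, red, green, blue); there is no depth.
- optics.camera_params(name): a dict with "fx", "fy", "cx", "cy" (pixels), "dist_coeffs" ([k1, k2, p1, p2, k3] as OpenCV has them; the pictures are not rectified), "origin" and "rotation" of the camera in the world. Camera axes: x right, y down, z forward; pixel columns grow to the right and rows downward; lengths in m; the calibration is good to about 2 mm. A picture is of the moment at which its call begins: read the wrist's pose just before it. camera_params takes no time and is no camera call; for the wrist camera it gives the pose at the moment of the call.
- bot.job_done(): hands the job in, once; it reports no verdict.
The state is a dict: "clock": time; "qpos": joint angles; "qd": joint speeds; "joint_efforts": joint torques, N m; "position": TCP position; "tool_rot": TCP orientation; "force": force on the tool from outside, world axes, zero at the start; "moment": the same for the moment, N m; "grip_width": finger opening in m.
Only numpy, scipy, OpenCV 4.12 (cv2) and the standard library are available. Lean on these libraries where they do the work, as an engineer would, in place of code of your own. Each camera call takes 0.05 s, during which the arm holds its last target. There are 200 camera calls.

## Task

Make up the blot clamp: crank its handwheel until the jaw's pointer is on the load line, then stack white plates squarely in the middle of the bay, thick and thin as needed, until the top of the stack is level with the brass collar on the gauge post (between its lower and upper edges). Then crank the jaw in until its pointer is on the clamp line, and only then set the steel weight upright on the middle of the stack. Leave the spare plates lying flat on the bench, and do not disturb the tube rack or the amber jar.

Things in the scene. Friction and masses are not known exactly. Their poses are not given: they have to be found in the camera images.
- clamp: fixed blot clamp, aluminium base 100 (own x) x 275 mm (own y), floor 12 mm above the bench. Origin on the bench under the bay's middle, z up. Along y: fence 64 mm wide, 45 mm tall above the floor, face at +37, back at +51 mm; gauge post 14 x 10 mm, 120 mm tall, at +78; towards -y the sliding jaw, then a gearbox with the handwheel on top at -145 mm. The bay's x sides are open
- bay (a point): middle of the bay, on the clamp's floor; axes as the clamp's. The stack stands centred here, plates' 70 mm length along the clamp's y
- collar: brass height mark: block collar 34 x 22 mm, 12 mm tall, fixed on the gauge post, its middle 37 to 59 mm above the clamp's floor, different each time; origin at its centre, z up. The stack's top must end between its lower edge (6 mm below the origin) and upper edge (6 mm above)
- jaw (a joint): jaw travel in m, growing as it opens away from the fence: gap jaw to fence is 44 mm + this value (0.030 at the clamp line, 0.060 at the load line, range 0 to 0.066). Moved by the handwheel only, 20 mm a turn, counter-clockwise from above opens; stays where left. Jaw 64 mm wide (x), 16 mm thick, 45 mm tall above the floor
- pointer (a point): the jaw's pointer: a dark crossbar at the jaw's foot, sticking out on both sides over the white scale strips on the base; this point is on the clamp's centre line at the middle of the jaw's thickness, floor height
- load_line (a point): the load line, the one of the two black lines across the white scale strips that is nearer the handwheel; point on the clamp's centre line at floor height, 75 mm from the bay's middle (-y)
- clamp_line (a point): the clamp line, the one of the two black lines nearer the fence; point on the clamp's centre line at floor height, 45 mm from the bay's middle (-y)
- wheel_axis (a point): on the handwheel's vertical axis, at the upper face of its rim (70 mm above the bench); the wheel is a black disc 100 mm across
- crank (a point): crank grip of the handwheel: upright round grey sleeve 16 mm across, top 40 mm above the wheel's face (72 to 110 mm above the bench), 39 mm from the wheel's axis; this point is on its axis 20 mm above the face. The sleeve spins freely on its pin, so held fingers need not turn with it; about 2 N sideways turns the wheel
- thick1: thick white plastic plate, 44 mm (own x) by 70 mm (own y) by 16 mm thick (own z), loose, at first lying flat on the bench; origin at its centre. May be absent.
- thick2: thick white plastic plate, 44 mm (own x) by 70 mm (own y) by 16 mm thick (own z), loose, at first lying flat on the bench; origin at its centre. May be absent.
- thick3: thick white plastic plate, 44 mm (own x) by 70 mm (own y) by 16 mm thick (own z), loose, at first lying flat on the bench; origin at its centre. May be absent.
- thick4: thick white plastic plate, 44 mm (own x) by 70 mm (own y) by 16 mm thick (own z), loose, at first lying flat on the bench; origin at its centre. May be absent.
- thin1: thin white plastic plate, 44 mm (own x) by 70 mm (own y) by 8 mm thick (own z), loose, at first lying flat on the bench; origin at its centre. May be absent.
- thin2: thin white plastic plate, 44 mm (own x) by 70 mm (own y) by 8 mm thick (own z), loose, at first lying flat on the bench; origin at its centre. May be absent.
- thin3: thin white plastic plate, 44 mm (own x) by 70 mm (own y) by 8 mm thick (own z), loose, at first lying flat on the bench; origin at its centre. May be absent.
- weight: steel weight, about 0.42 kg: block 40 (x) by 56 (y) by 24 mm tall with an upright round knob 16 mm across and 26 mm tall in the middle of its top; origin at the centre of its underside, z up
- tube_rack: bystander: orange tube rack 64 x 90 mm, 46 mm tall; origin at the centre of its underside
- reagent: bystander: amber jar with red cap, 44 mm across, 75 mm tall; origin at the centre of its underside
Things that resemble listed ones, but are neither listed nor needed, are in the scene too. There is more than one size of the weight; the one meant has the size given above.

How it is judged:
By the outcome, as a careful person would: the job done as asked, in the order asked, and still so for the second after the job is handed in, with the robot touching nothing.
Of thick1, thick2, thick3, thick4, thin1, thin2, thin3 only 5 to 6 are there at a start; the rules pass over those that are not, and their reading is None.
At some moment in a run one of weight, thick1, thick2, thick3, thick4, thin1, thin2, thin3 may be knocked a few centimetres aside while the robot is not near it.
Once in a run the grip may slacken for a moment while it holds something.
It also fails if it takes over 210 s, if anything falls off the work surface, if the arm or the gripper's body presses on something with over 40 N, if the wrist force passes 120 N, or if a joint passes its speed limit or range.

## Working session

There is one attempt and no reset: what is moved stays moved. The work goes in short steps, Python scripts to look and compute and a tool call to move; the robot and the scene stay as the last step left them, time stands still between calls to the robot, and variables do not carry over. Pictures are saved under pics/ and viewed, about 12 in all and at most 16, crops included, and the job is handed in when it is done.

Besides the shell and the picture viewer there is one more tool, called after "Call:" as name(argument=value, ...), one argument or row to a line, values as JSON. arm_command: Moves the arm, as the interface text tells. Its arguments: {"type":"object","properties":{"delta_pos":{"type":"array","items":{"type":"array","items":{"type":"number"}}},"rotation":{"type":"array","items":{"type":"array","items":{"type":"number"}}},"gripper":{"type":"number"},"grip_force":{"type":"number"}},"required":["delta_pos","rotation"]}

```bash
mkdir -p pics; ls
cat > h.py <<'E'
import numpy as np,cv2
from workcell import monitor,optics,bot
def snap(cam,name=None):
    p=optics.camera_params(cam); im=optics.grab_frame(cam)
    if name: cv2.imwrite('pics/%s.png'%name,cv2.cvtColor(im,cv2.COLOR_RGB2BGR))
    np.save('/tmp/%s.npy'%cam,im); import pickle; pickle.dump(p,open('/tmp/%s.pkl'%cam,'wb'))
    return im,p
def load(cam):
    import pickle; return np.load('/tmp/%s.npy'%cam),pickle.load(open('/tmp/%s.pkl'%cam,'rb'))
def KD(p): return np.array([[p['fx'],0,p['cx']],[0,p['fy'],p['cy']],[0,0,1.]]),np.array(p['dist_coeffs'],float)
def cast(p,uv,z):
    K,D=KD(p); uv=np.array(uv,float).reshape(-1,1,2)
    n=cv2.undistortPoints(uv,K,D).reshape(-1,2); d=np.c_[n,np.ones(len(n))]@np.array(p['rotation']).T
    o=np.array(p['origin']); return o+d*((z-o[2])/d[:,2])[:,None]
def proj(p,P):
    K,D=KD(p); R=np.array(p['rotation']).T; t=-R@np.array(p['origin'])
    return cv2.projectPoints(np.array(P,float).reshape(-1,1,3),cv2.Rodrigues(R)[0],t,K,D)[0].reshape(-1,2)
E
python3 - <<'E'
from h import *
s=monitor.observe(); print(s)
for c in('scene','top','wrist'):
    im,p=snap(c,c+'0'); print(c,p)
a=[cv2.imread('pics/%s0.png'%c) for c in('scene','top')]
for c in('scene','top'):
    cv2.imwrite('pics/%s0b.png'%c,cv2.resize(cv2.imread('pics/%s0.png'%c),(800,600),interpolation=cv2.INTER_CUBIC))
E
```

```text
pics
{'clock': 0.0, 'qpos': array([-1.27321602,  0.52204512, -0.03636504,  1.5999955 ,  0.02120068,
        1.02106621, -0.11276786]), 'qd': array([ 0.00078074,  0.00137304, -0.00055327,  0.00065379, -0.00043826,
       -0.0021664 ,  0.00124274]), 'joint_efforts': array([ 1.69064160e-04, -9.27083158e+01,  1.98010504e+00, -3.69931054e+01,
        1.78424874e-02,  8.32770980e-03,  1.03830416e-05]), 'position': array([0.2246161 , 0.5829102 , 0.24471038]), 'tool_rot': array([-1.51681155,  1.56966699, -1.88453692]), 'force': array([-1.07867573,  0.09325842, -0.09236675]), 'moment': array([ 0.00143768,  0.02184556, -0.01542873]), 'grip_width': 0.08560940395286515}
scene {'fx': 365.41031840649293, 'fy': 365.41031840649293, 'cx': 252.7504322182795, 'cy': 194.42208007101925, 'dist_coeffs': array([-0.106694,  0.      ,  0.      ,  0.      ,  0.      ]), 'origin': array([ 0.91328188, -0.72829763,  0.62499813]), 'rotation': array([-2.17796953,  0.01309063,  0.49440931])}
top {'fx': 434.12130171445637, 'fy': 434.12130171445637, 'cx': 256.65225019887316, 'cy': 196.48528382419846, 'dist_coeffs': array([-0.1527088,  0.       ,  0.       ,  0.       ,  0.       ]), 'origin': array([ 0.36299718, -0.02988761,  1.20304669]), 'rotation': array([-2.98099242, -0.00692071, -1.54638171])}
wrist {'fx': 308.2320834489797, 'fy': 308.2320834489797, 'cx': 252.58325327870514, 'cy': 196.10362803893088, 'dist_coeffs': array([-0.07822337,  0.        ,  0.        ,  0.        ,  0.        ]), 'origin': array([0.1617881 , 0.60701806, 0.37372012]), 'rotation': array([2.87506593e+00, 1.67791025e-04, 1.20323457e+00])}
```

View pics/top0b.png

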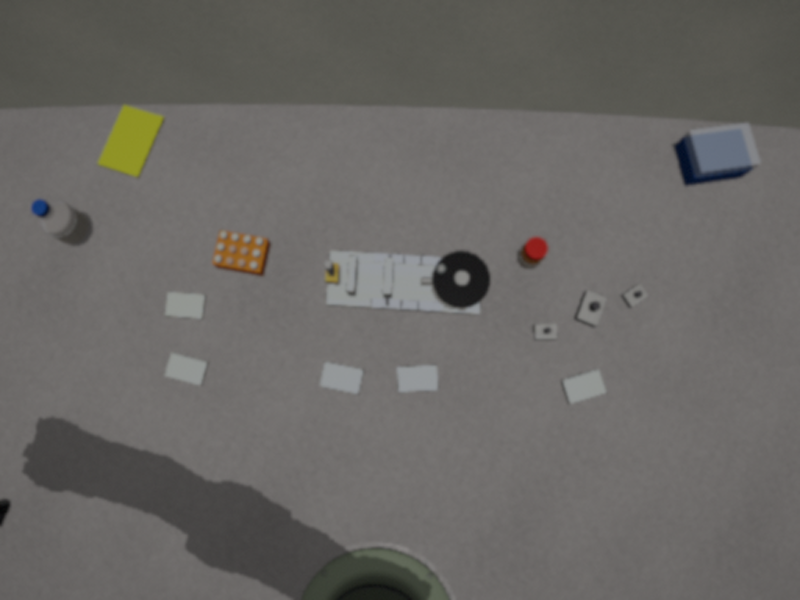

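View pics/scene0b.png

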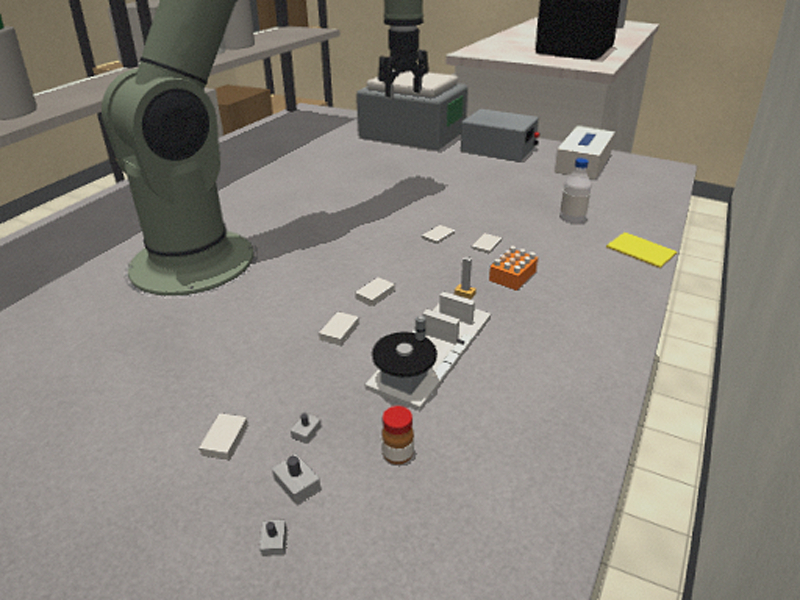

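```bash
python3 - <<'E'
s=open('h.py').read()
s=s.replace("    np.save(","    from scipy.spatial.transform import Rotation as Ro\n    p['rotation']=Ro.from_euler('xyz',p['rotation']).as_matrix()\n    np.save(")
s+='''
def blobs(im,p,mask,z,amin=60,show=True):
    out=[]
    for c in cv2.findContours(mask.astype(np.uint8),cv2.RETR_EXTERNAL,cv2.CHAIN_APPROX_NONE)[0]:
        if cv2.contourArea(c)<amin: continue
        w=cast(p,c.reshape(-1,2),z)[:,:2]*1000
        (cx,cy),(a,b),th=cv2.minAreaRect(w.astype(np.float32))
        if a>b: a,b,th=b,a,th+90
        # th: direction of short side; long side th+90
        L=(th+90+90)%180-90
        out.append((cx,cy,a,b,L)); m=c.reshape(-1,2).mean(0)
        if show: print('px',m.round(),'ctr mm',round(cx,1),round(cy,1),'size',round(a,1),round(b,1),'long-dir deg',round(L,1))
    return out
'''
open('h.py','w').write(s)
E
python3 - <<'E'
from h import *
from scipy.spatial.transform import Rotation as Ro
import pickle
for c in('scene','top','wrist'):
    im=cv2.cvtColor(cv2.imread('pics/%s0.png'%c),cv2.COLOR_BGR2RGB);p=optics.camera_params(c);p['rotation']=Ro.from_euler('xyz',p['rotation']).as_matrix()
    np.save('/tmp/%s.npy'%c,im);pickle.dump(p,open('/tmp/%s.pkl'%c,'wb'))
im,p=load('top'); h=cv2.cvtColor(im,cv2.COLOR_RGB2HSV)
print('bench',im[200,100],im[190,118],im[246,375],im[242,214], im[175,260])
m=(h[...,2]>150)&(h[...,1]<60); m[:70]=0;m[330:]=0
blobs(im,p,m,0.012)
print('orange');blobs(im,p,(h[...,1]>120)&(h[...,2]>90)&(h[...,0]<18),0.03,30)
print('black');b=blobs(im,p,(h[...,2]<45)&(np.arange(384)[:,None]<300),0.07,300)
c=load('scene');hs=cv2.cvtColor(c[0],cv2.COLOR_RGB2HSV)
mm=(hs[...,0]>15)&(hs[...,0]<28)&(hs[...,1]>120)&(hs[...,2]>90)
for q in cv2.findContours(mm.astype(np.uint8),0,1)[0]:
    if cv2.contourArea(q)>15: print('collar?',cv2.boundingRect(q),cv2.contourArea(q))
s=monitor.observe();R=Ro.from_euler('xyz',s['tool_rot']).as_matrix();print(R.round(3))
E
```

```text
bench [114 112 110] [147 150 146] [148 151 149] [149 153 154] [149 152 154]
px [374. 247.] ctr mm 423.4 -361.3 size 31.3 56.9 long-dir deg -71.4
px [267. 242.] ctr mm 430.9 -64.0 size 36.7 62.8 long-dir deg -85.3
px [218. 242.] ctr mm 428.4 68.9 size 35.9 60.9 long-dir deg 80.2
px [117. 195.] ctr mm 550.9 358.0 size 30.6 55.4 long-dir deg 87.9
px [265. 180.] ctr mm 602.4 -60.9 size 89.8 92.5 long-dir deg -2.4
px [231. 183.] ctr mm 606.3 46.5 size 92.4 97.9 long-dir deg 88.0
px [221. 172.] ctr mm 624.8 65.6 size 28.9 69.5 long-dir deg 28.2
orange
px [343. 158.] ctr mm 667.2 -271.2 size 37.0 38.0 long-dir deg -0.6
px [153. 161.] ctr mm 645.9 257.6 size 65.5 90.8 long-dir deg 81.3
black
px [294. 178.] ctr mm 598.2 -134.4 size 89.9 91.2 long-dir deg -88.5
collar? (291, 182, 13, 9) 45.0
[[-0.     0.36   0.933]
 [-0.001  0.933 -0.36 ]
 [-1.    -0.001  0.   ]]
```

Call:
arm_command(
  delta_pos=[
    [0,0,0],
    [0,0,0],
    [0,0,0],
    [0,0,0],
    [0,0,0],
    [0,0,0],
    [0,0,0],
    [0,0,0],
    [0,0,0],
    [0,0,0],
  ],
  rotation=[
    [1,0,0],
    [1,0,0],
    [1,0,0],
    [1,0,0],
    [1,0,0],
    [1,0,0],
    [1,0,0],
    [1,0,0],
    [1,0,0],
    [1,0,0],
  ],
)

```text
clock: 1.15
position: [0.2243, 0.5816, 0.2424]
tool_rot: [-0.468, 1.565, -1.923]
force: [-0.0, 0.3, -0.6]
grip_width: 0.0857
```

Call:
arm_command(
  delta_pos=[
    [0,0.5,0.8],
    [0,0.5,1],
    [0,0.5,1],
    [0,0.5,1],
    [0,0.5,1],
    [0,0.5,1],
    [0,0.5,1],
    [0,0.5,1],
    [0,0.5,1],
    [0,0.5,1],
  ],
  rotation=[
    [1,0,0],
    [0.5,0,0],
    [0,0,0],
    [0,0,0],
    [0,0,0],
    [0,0,0],
    [0,0,0],
    [0,0,0],
    [0,0,0],
    [0,0,0],
  ],
)

```text
clock: 2.15
position: [0.3659, 0.2757, 0.2415]
tool_rot: [-0.45, 1.563, -2.066]
force: [0.9, 1.2, -0.5]
grip_width: 0.0856
```

Call:
arm_command(
  delta_pos=[
    [0,0.5,1],
    [0,0.5,1],
    [0,0.5,1],
    [0,0.5,1],
    [0,0.5,1],
    [0,0.5,1],
    [0,0.5,1],
    [0,0.5,1],
    [0,0.5,1],
    [0,0.5,1],
  ],
  rotation=[
    [0,0,0],
    [0,0,0],
    [0,0,0],
    [0,0,0],
    [0,0,0],
    [0,0,0],
    [0,0,0],
    [0,0,0],
    [0,0,0],
    [0,0,0],
  ],
)

```text
clock: 3.15
position: [0.5055, -0.044, 0.2432]
tool_rot: [-0.538, 1.564, -2.152]
force: [0.1, 0.4, -0.0]
grip_width: 0.0853
```

```bash
cat >> h.py <<'E'
from scipy.spatial.transform import Rotation as Ro
def go(x,y,z,yaw=0.):
    """needed shift (units of 30mm) along tool axes and rotvec (units 6deg) to reach TCP pose, tool down, tool-y at yaw deg from world x"""
    s=monitor.observe(); R=Ro.from_euler('xyz',s['tool_rot']).as_matrix()
    c,sn=np.cos(np.radians(yaw)),np.sin(np.radians(yaw))
    T=np.array([[0,c,sn],[0,sn,-c],[-1,0,0]])
    d=R.T@(np.array([x,y,z])-s['position'])/.03; r=np.degrees(Ro.from_matrix(R.T@T).as_rotvec())/6
    print('clock %.2f pos %s w %.4f | shift %s rot %s | afterturn shift %s'%(s['clock'],s['position'].round(4),s['grip_width'],d.round(2),r.round(2),(T.T@(np.array([x,y,z])-s['position'])/.03).round(2)))
E
python3 - <<'E'
from h import *
im,p=snap('wrist','w1')
cv2.imwrite('pics/w1b.png',cv2.resize(cv2.imread('pics/w1.png'),(800,600),interpolation=cv2.INTER_CUBIC))
print(p['origin']); go(.6,-.04,.243,0)
print(proj(p,[[.6,.01,.012],[.6,-.134,.07]]))
E
```

```text
[0.50805428 0.02324124 0.3717646 ]
clock 3.20 pos [ 0.5069 -0.0492  0.2435] w 0.0855 | shift [ 0.01  3.09 -0.45] rot [-0.45  0.08  0.02] | afterturn shift [ 0.02  3.1  -0.31]
[[334.41956796 119.62609963]
 [344.24683278 257.48751448]]
```

View pics/w1b.png

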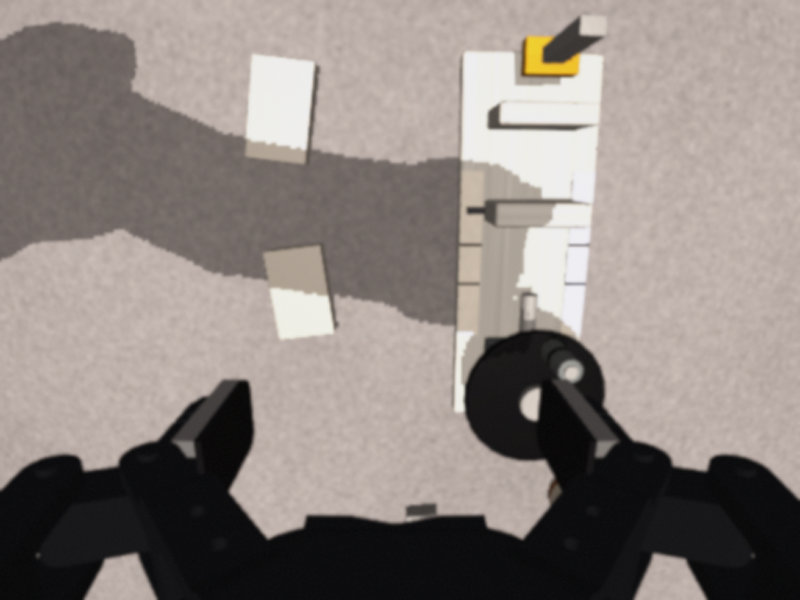

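Run:
```python
from h import *
im,p=load('wrist'); q=lambda l:np.array(l,float)*.64-.18
P=cast(p,q([(463,52),(603,57),(456,412),(470,244),(469,284),(578,245),(575,284)]),.012)
print('base corners/lines',P[:,:2].round(4).tolist())
print('ptr',cast(p,q([(475,210)]),.014).round(4))
c=cast(p,q([(571,371)]),.110);print('crank',c.round(4))
h=cv2.cvtColor(im,cv2.COLOR_RGB2HSV)
m=(h[...,2]<40); m[:200]=0;m[300:]=0
print('fence top corners',cast(p,q([(503,102),(596,102)]),.057).round(4))
print('hub',cast(p,q([(533,404)]),.07).round(4))
m=(h[...,0]>15)&(h[...,0]<30)&(h[...,1]>120)&(h[...,2]>150)
for cc in cv2.findContours(m.astype(np.uint8),0,1)[0]:
  if cv2.contourArea(cc)>50:
    print('collar',cv2.boundingRect(cc),cv2.minAreaRect(cc))
    for z in(.04,.05,.06,.07,.08): print(z,[v.round(4).tolist() for v in cv2.minAreaRect(cast(p,cc,z)[:,:2].astype(np.float32)*1000) if not np.isscalar(v)] if 0 else cv2.minAreaRect(cast(p,cc,z)[:,:2].astype(np.float32)*1000))
# plates
m=((h[...,2]>190)&(h[...,1]<25))
m[:, 230:]=0; m[240:]=0
print('bench',im[30,120],im[60,180],im[165,190])
```

```text
base corners/lines [[0.5574, 0.1036], [0.656, 0.0984], [0.5493, -0.1695], [0.561, -0.0304], [0.5601, -0.0611], [0.6432, -0.0342], [0.6424, -0.0644]]
ptr [[ 0.5645 -0.0051  0.014 ]]
crank [[ 0.6066 -0.0934  0.11  ]]
fence top corners [[0.5755 0.0638 0.057 ]
 [0.634  0.0626 0.057 ]]
hub [[ 0.5964 -0.1349  0.07  ]]
collar (336, 23, 35, 25) ((353.0, 35.0), (24.0, 34.0), 90.0)
0.04 ((610.81298828125, 94.15283966064453), (22.832244873046875, 34.9809455871582), 89.06790924072266)
0.05 ((607.7156372070312, 92.01542663574219), (22.1440372467041, 33.926448822021484), 89.06790924072266)
0.06 ((604.6183471679688, 89.8780288696289), (21.455827713012695, 32.87215805053711), 89.06786346435547)
0.07 ((601.5209350585938, 87.74060821533203), (20.76767921447754, 31.81757926940918), 89.06826782226562)
0.08 ((598.4236450195312, 85.60320281982422), (20.0794677734375, 30.763286590576172), 89.06822204589844)
bench [189 176 170] [238 238 236] [175 162 148]
```

```bash
python3 -c "
from h import *
go(.607,-.093,.20,-2.3)"
```

```text
clock 3.20 pos [ 0.5069 -0.0492  0.2435] w 0.0855 | shift [1.45 3.41 1.29] rot [-0.07  0.08  0.02] | afterturn shift [1.45 3.39 1.33]
```

Call:
arm_command(
  delta_pos=[
    [0.3,0.85,0.32],
    [0.3,0.85,0.32],
    [0.4,0.85,0.32],
    [0.4,0.85,0.32],
    [0,0,0],
  ],
  rotation=[
    [-0.07,0.08,0],
    [0,0,0],
    [0,0,0],
    [0,0,0],
    [0,0,0],
  ],
)

```text
clock: 3.7
position: [0.6106, -0.096, 0.199]
tool_rot: [-2.028, 1.568, 2.641]
force: [-1.1, 0.7, 0.6]
grip_width: 0.0853
```

Run:
```python
from h import *
im,p=snap('wrist','w2'); go(.607,-.093,.20,-2.3)
cv2.imwrite('pics/w2b.png',cv2.resize(cv2.imread('pics/w2.png'),(800,600),interpolation=cv2.INTER_CUBIC))
h=cv2.cvtColor(im,cv2.COLOR_RGB2HSV)
print(proj(p,[[.598,-.134,.07],[.6066,-.0934,.11]]).round(1))
```

```text
clock 3.75 pos [ 0.6095 -0.0956  0.1997] w 0.0852 | shift [-0.01 -0.09 -0.08] rot [-0.03 -0.01  0.02] | afterturn shift [-0.01 -0.09 -0.08]
[[241.5 233.7]
 [248.3 202.5]]
```

View pics/w2b.png

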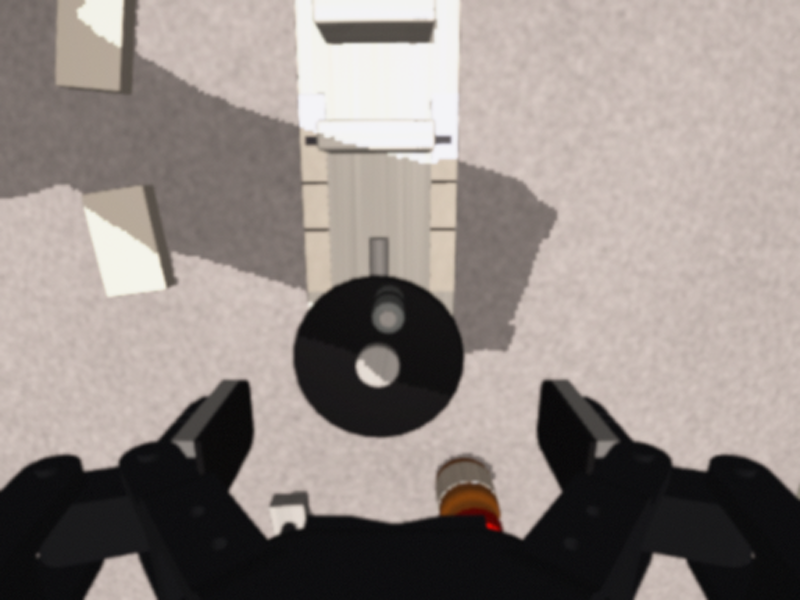

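Run:
```python
from h import *
im,p=load('wrist'); q=lambda l:np.array(l,float)*.64-.18
h=im.max(2)<60; h[:170]=0;h[285:]=0;h[:,:180]=0;h[:,300:]=0
c=max(cv2.findContours(h.astype(np.uint8),0,1)[0],key=cv2.contourArea)
w=cast(p,cv2.convexHull(c).reshape(-1,2),.07)[:,:2]*1000
print('wheel circ',cv2.minEnclosingCircle(w.astype(np.float32)),cv2.fitEllipse(w.astype(np.float32)))
k=cast(p,q([(388,317)]),.110);print('crank',k.round(4))
L=cast(p,q([(311,141),(443,140),(315,183),(443,181),(316,229),(443,229)]),.012)
print((L[:,:2]*1000).round(1).tolist(), (L[::2]/2+L[1::2]/2)[:,:2].round(4))
print('fence back/front edges',cast(p,q([(316,23),(433,23)]),.057).round(4))
```

```text
wheel circ ((598.3760986328125, -130.3197784423828), 49.1338005065918) ((598.4937133789062, -130.6216278076172), (96.2043228149414, 97.63158416748047), 166.2989959716797)
crank [[ 0.6065 -0.0935  0.11  ]]
[[560.5, -5.1], [643.4, -8.2], [561.0, -31.0], [642.8, -33.4], [559.3, -60.4], [642.2, -64.0]] [[ 0.6019 -0.0066]
 [ 0.6019 -0.0322]
 [ 0.6007 -0.0622]]
fence back/front edges [[0.5749 0.0505 0.057 ]
 [0.6353 0.0477 0.057 ]]
```

Call:
arm_command(
  delta_pos=[
    [0.8,-0.1,-0.07],
    [0.9,0,0],
    [0.9,0,0],
    [0.6,0,0],
    [0.3,0,0],
    [0,0,0],
  ],
  rotation=[
    [0,0,0],
    [0,0,0],
    [0,0,0],
    [0,0,0],
    [0,0,0],
    [0,0,0],
  ],
)

```text
clock: 4.35
position: [0.6043, -0.0909, 0.0939]
tool_rot: [-2.726, 1.568, 1.944]
force: [0.1, -0.3, -0.3]
grip_width: 0.0852
```

```bash
python3 -c "
from h import *
go(.6065,-.0937,.091,-2.3)"
```

```text
clock 4.35 pos [ 0.6043 -0.0909  0.0939] w 0.0852 | shift [0.1  0.08 0.09] rot [-0.02 -0.02  0.01] | afterturn shift [0.1  0.08 0.09]
```

Call:
arm_command(
  delta_pos=[
    [0.1,0.08,0.09],
    [0,0,0],
    [0,0,0],
    [0,0,0],
    [0,0,0],
    [0,0,0],
    [0,0,0],
    [0,0,0],
    [0,0,0],
    [0,0,0],
  ],
  rotation=[
    [0,0,0],
    [0,0,0],
    [0,0,0],
    [0,0,0],
    [0,0,0],
    [0,0,0],
    [0,0,0],
    [0,0,0],
    [0,0,0],
    [0,0,0],
  ],
  gripper=1,
  grip_force=25,
)

```text
clock: 5.35
position: [0.608, -0.0939, 0.0944]
tool_rot: [2.201, 1.567, 0.589]
force: [-0.4, -0.3, -1.4]
grip_width: 0.0151
```

```bash
cat >> h.py <<'E'
def crank(total,n,ax=(.5984,-.1315),r=.039):
    """n equal-arc rows (tool axes, units) following the circle from the present angle by total deg"""
    s=monitor.observe(); R=Ro.from_euler('xyz',s['tool_rot']).as_matrix(); p=s['position']
    a=np.arctan2(p[1]-ax[1],p[0]-ax[0]); print('angle %.1f r %.4f z %.4f F %s w %.4f t %.2f'%(np.degrees(a),np.hypot(p[0]-ax[0],p[1]-ax[1]),p[2],s['force'].round(1),s['grip_width'],s['clock']))
    q=p.copy();out=[]
    for i in range(n):
        b=a+np.radians(total)*(i+1)/n; t=np.array([ax[0]+r*np.cos(b),ax[1]+r*np.sin(b),p[2]])
        out.append((R.T@(t-q)/.03).round(2).tolist()); q=t
    print(out)
E
python3 -c "
from h import *
crank(150,5)"
```

```text
angle 75.6 r 0.0389 z 0.0944 F [-0.4 -0.3 -1.4] w 0.0151 t 5.35
[[-0.0, -0.67, 0.03], [-0.0, -0.56, 0.37], [-0.0, -0.31, 0.6], [-0.0, 0.04, 0.67], [-0.0, 0.37, 0.56]]
```

Call:
arm_command(
  delta_pos=[
    [0,-0.67,0.03],
    [0,-0.56,0.37],
    [0,-0.31,0.6],
    [0,0.04,0.67],
    [0,0.37,0.56],
  ],
  rotation=[
    [0,0,0],
    [0,0,0],
    [0,0,0],
    [0,0,0],
    [0,0,0],
  ],
)

```text
clock: 5.85
position: [0.5687, -0.1567, 0.0943]
tool_rot: [3.045, 1.564, 1.438]
force: [3.7, 5.4, 0.8]
grip_width: 0.0149
```

```bash
python3 -c "
from h import *
crank(300,10)"
```

```text
angle -139.7 r 0.0389 z 0.0943 F [3.7 5.4 0.8] w 0.0149 t 5.85
[[-0.0, 0.56, 0.37], [0.0, 0.67, 0.03], [0.0, 0.6, -0.31], [0.0, 0.36, -0.57], [0.0, 0.03, -0.67], [0.0, -0.31, -0.6], [0.0, -0.57, -0.36], [-0.0, -0.67, -0.03], [-0.0, -0.6, 0.31], [-0.0, -0.36, 0.57]]
```

Call:
arm_command(
  delta_pos=[
    [0,0.56,0.37],
    [0,0.67,0.03],
    [0,0.6,-0.31],
    [0,0.36,-0.57],
    [0,0.03,-0.67],
    [0,-0.31,-0.6],
    [0,-0.57,-0.36],
    [0,-0.67,-0.03],
    [0,-0.6,0.31],
    [0,-0.36,0.57],
  ],
  rotation=[
    [0,0,0],
    [0,0,0],
    [0,0,0],
    [0,0,0],
    [0,0,0],
    [0,0,0],
    [0,0,0],
    [0,0,0],
    [0,0,0],
    [0,0,0],
  ],
)

```text
clock: 6.85
position: [0.5636, -0.1142, 0.0945]
tool_rot: [2.653, 1.564, 1.048]
force: [8.8, -1.9, -3.6]
grip_width: 0.0151
```

```bash
python3 -c "
from h import *
crank(300,10)"
```

```text
angle 153.5 r 0.0388 z 0.0945 F [ 8.8 -1.9 -3.6] w 0.0151 t 6.85
[[-0.0, -0.12, 0.66], [-0.0, 0.24, 0.63], [-0.0, 0.52, 0.43], [0.0, 0.66, 0.11], [0.0, 0.63, -0.24], [0.0, 0.43, -0.52], [0.0, 0.11, -0.66], [0.0, -0.24, -0.63], [0.0, -0.52, -0.43], [-0.0, -0.66, -0.11]]
```

Call:
arm_command(
  delta_pos=[
    [0,-0.12,0.66],
    [0,0.24,0.63],
    [0,0.52,0.43],
    [0,0.66,0.11],
    [0,0.63,-0.24],
    [0,0.43,-0.52],
    [0,0.11,-0.66],
    [0,-0.24,-0.63],
    [0,-0.52,-0.43],
    [0,-0.66,-0.11],
  ],
  rotation=[
    [0,0,0],
    [0,0,0],
    [0,0,0],
    [0,0,0],
    [0,0,0],
    [0,0,0],
    [0,0,0],
    [0,0,0],
    [0,0,0],
    [0,0,0],
  ],
)

```text
clock: 7.85
position: [0.6008, -0.092, 0.0946]
tool_rot: [1.575, 1.558, -0.032]
force: [2.0, -15.6, 0.4]
grip_width: 0.015
```

```bash
python3 -c "
from h import *
crank(240,8)"
```

```text
angle 86.5 r 0.0396 z 0.0946 F [  2.  -15.6   0.4] w 0.0150 t 7.85
[[-0.01, -0.65, 0.18], [-0.01, -0.49, 0.46], [-0.0, -0.19, 0.65], [0.0, 0.16, 0.65], [0.01, 0.46, 0.49], [0.01, 0.65, 0.19], [0.01, 0.65, -0.16], [0.01, 0.49, -0.46]]
```

Call:
arm_command(
  delta_pos=[
    [0,-0.65,0.18],
    [0,-0.49,0.46],
    [0,-0.19,0.65],
    [0,0.16,0.65],
    [0,0.46,0.49],
    [0,0.65,0.19],
    [0,0.65,-0.16],
    [0,0.49,-0.46],
  ],
  rotation=[
    [0,0,0],
    [0,0,0],
    [0,0,0],
    [0,0,0],
    [0,0,0],
    [0,0,0],
    [0,0,0],
    [0,0,0],
  ],
)

```text
clock: 8.65
position: [0.6264, -0.1579, 0.0953]
tool_rot: [0.944, 1.557, -0.666]
force: [4.6, -9.2, -12.0]
grip_width: 0.0151
```

Run:
```python
from h import *
crank(30,2); im,p=snap('wrist','w3')
a=proj(p,[[.558,.0,.012],[.645,-.09,.012]]);print(a)
cv2.imwrite('pics/w3b.png',cv2.resize(cv2.imread('pics/w3.png')[0:260,100:400],(750,650)[:2] if 0 else (690,598),interpolation=cv2.INTER_CUBIC))
```

```text
angle -43.3 r 0.0385 z 0.0953 F [  4.6  -9.2 -12. ] w 0.0151 t 8.65
[[0.0, 0.2, -0.27], [-0.0, 0.11, -0.32]]
[[132.32836543 -31.55411075]
 [276.32548806 108.68317512]]
```

View pics/w3b.png

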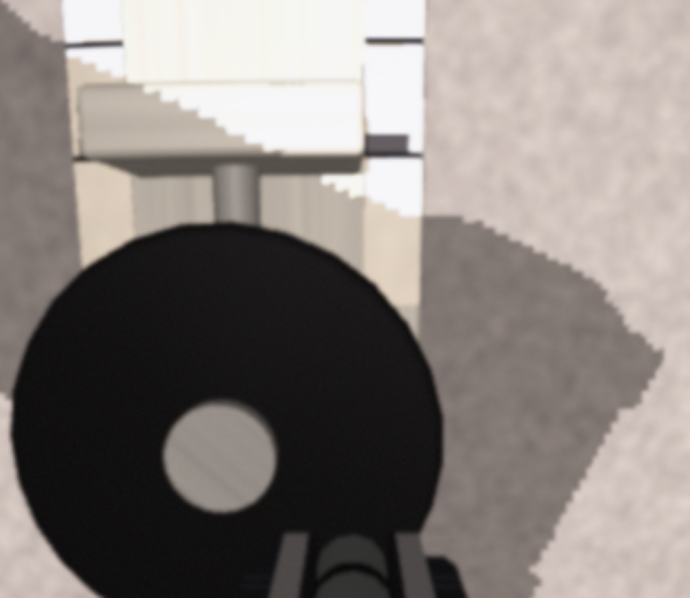

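```bash
python3 -c "
from h import *
crank(48,3)"
```

```text
angle -36.2 r 0.0383 z 0.0953 F [ 17.5 -10.7  -9.2] w 0.0154 t 8.70
[[0.0, 0.18, -0.31], [-0.0, 0.06, -0.36], [-0.0, -0.04, -0.36]]
```

Call:
arm_command(
  delta_pos=[
    [0,0.16,-0.26],
    [0,0.07,-0.3],
    [0,-0.02,-0.3],
    [0,0,0],
    [0,0,0],
  ],
  rotation=[
    [0,0,0],
    [0,0,0],
    [0,0,0],
    [0,0,0],
    [0,0,0],
  ],
)

```text
clock: 9.2
position: [0.6374, -0.1248, 0.0951]
tool_rot: [1.122, 1.555, -0.483]
force: [1.8, -1.5, -3.1]
grip_width: 0.0151
```

Run:
```python
from h import *
crank(10,1); im,p=snap('wrist','w4')
cv2.imwrite('pics/w4b.png',cv2.resize(cv2.imread('pics/w4.png')[0:130,80:360],(784,364),interpolation=cv2.INTER_CUBIC))
```

```text
angle 9.7 r 0.0396 z 0.0951 F [ 1.8 -1.5 -3.1] w 0.0151 t 9.20
[[-0.0, -0.08, -0.21]]
```

View pics/w4b.png

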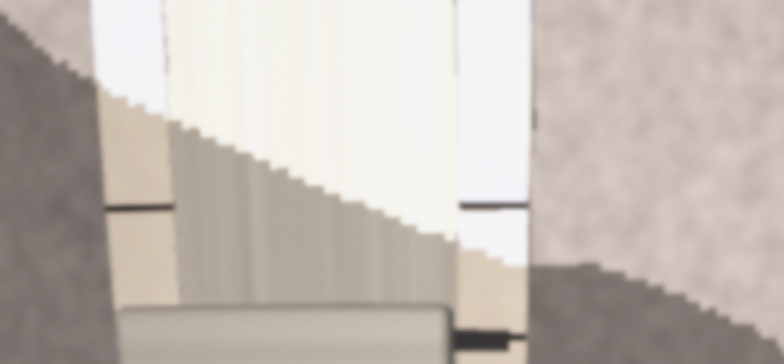

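Call:
arm_command(
  delta_pos=[
    [0,0,0],
    [0,0,0],
    [0,0,0],
    [0,0,0],
    [0,0,0],
    [0,0,0],
    [-0.5,0,0],
    [-0.8,0,0],
    [-1,0,0],
    [-1,0,0],
  ],
  rotation=[
    [0,0,0],
    [0,0,0],
    [0,0,0],
    [0,0,0],
    [0,0,0],
    [0,0,0],
    [0,0,0],
    [0,0,0],
    [0,0,0],
    [0,0,0],
  ],
  gripper=-1,
)

```text
clock: 10.25
position: [0.6335, -0.1252, 0.1966]
tool_rot: [0.872, 1.56, -0.735]
force: [1.2, 0.2, 0.3]
grip_width: 0.0851
```

```bash
python3 -c "
from h import *
go(.5,-.02,.22,-2.3)"
```

```text
clock 10.25 pos [ 0.6335 -0.1252  0.1966] w 0.0851 | shift [-0.84 -4.57 -3.34] rot [ 0.04  0.06 -0.08] | afterturn shift [-0.78 -4.59 -3.33]
```

Call:
arm_command(
  delta_pos=[
    [-0.2,-0.8,-0.6],
    [-0.2,-0.95,-0.7],
    [-0.2,-0.95,-0.7],
    [-0.2,-0.95,-0.7],
    [0,-0.95,-0.7],
    [0,0,0],
  ],
  rotation=[
    [0.04,0.06,-0.08],
    [0,0,0],
    [0,0,0],
    [0,0,0],
    [0,0,0],
    [0,0,0],
  ],
)

```text
clock: 10.85
position: [0.4965, -0.016, 0.2305]
tool_rot: [1.731, 1.56, 0.117]
force: [0.3, -1.4, -0.0]
grip_width: 0.0853
```

Run:
```python
from h import *
im,p=snap('wrist','w5'); go(.5,-.02,.22,-2.3); im2,p2=snap('top','t1')
cv2.imwrite('pics/w5b.png',cv2.resize(cv2.imread('pics/w5.png'),(800,600),interpolation=cv2.INTER_CUBIC))
```

```text
clock 10.90 pos [ 0.4982 -0.0172  0.231 ] w 0.0853 | shift [0.37 0.06 0.09] rot [-0.03 -0.01 -0.12] | afterturn shift [0.37 0.06 0.09]
```

View pics/w5b.png

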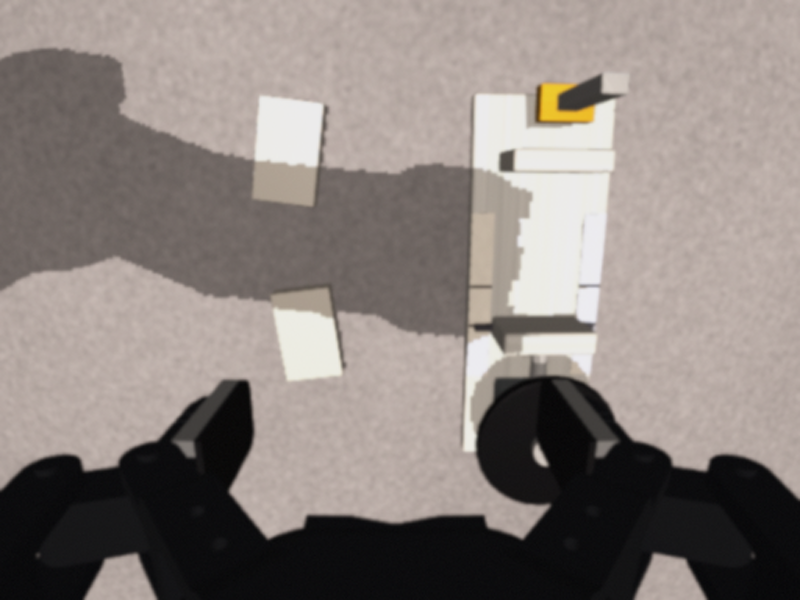

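```bash
cat >> h.py <<'E'
def quad(p,c,z):
    P=cast(p,c,z)[:,:2]*1000; e=[np.linalg.norm(P[i]-P[(i+1)%4]) for i in range(4)]
    v=(P[0]-P[3]+P[1]-P[2]); print('z',z,'ctr',P.mean(0).round(1),'sides',np.round(e,1),'long dir',round(np.degrees(np.arctan2(v[1],v[0])),1))
E
python3 - <<'E'
from h import *
im,p=load('wrist'); q=lambda l:np.array(l,float)*.64-.18
for z in(.016,.008):
  quad(p,q([(260,96),(324,103),(315,206),(253,199)]),z); quad(p,q([(272,294),(329,288),(343,374),(288,381)]),z)
h=cv2.cvtColor(im,cv2.COLOR_RGB2HSV)
m=(h[...,0]>15)&(h[...,0]<30)&(h[...,1]>120)&(h[...,2]>150)
cc=max(cv2.findContours(m.astype(np.uint8),0,1)[0],key=cv2.contourArea)
for z in(.04,.05,.06,.07,.08): print(z,cv2.minAreaRect(cast(p,cc,z)[:,:2].astype(np.float32)*1000))
im,p=load('top');h=cv2.cvtColor(im,cv2.COLOR_RGB2HSV)
m=(h[...,2]>140)&(h[...,1]<60); m[:70]=0;m[330:]=0
blobs(im,p,m,0.012)
E
```

```text
z 0.016 ctr [428.2  70.7] sides [43.3 69.1 43.8 69. ] long dir 80.3
z 0.016 ctr [430.7 -61.9] sides [42.4 68.3 43.2 69.7] long dir 94.2
z 0.008 ctr [426.6  71.1] sides [44.3 70.7 44.8 70.6] long dir 80.3
z 0.008 ctr [429.2 -64.5] sides [43.4 69.9 44.2 71.3] long dir 94.2
0.04 ((611.355712890625, 93.09120178222656), (22.718442916870117, 34.82291793823242), 88.85005187988281)
0.05 ((607.7821655273438, 91.75306701660156), (22.007509231567383, 33.73312759399414), 88.84976196289062)
0.06 ((604.2084350585938, 90.41496276855469), (21.296571731567383, 32.643489837646484), 88.8498306274414)
0.07 ((600.634765625, 89.0768814086914), (20.585655212402344, 31.553647994995117), 88.85037231445312)
0.08 ((597.0612182617188, 87.73873901367188), (19.874696731567383, 30.46398162841797), 88.84989929199219)
px [374. 247.] ctr mm 422.9 -361.4 size 42.5 67.7 long-dir deg -71.6
px [118. 236.] ctr mm 435.8 348.6 size 42.1 67.7 long-dir deg 76.7
px [118. 195.] ctr mm 550.8 358.6 size 43.4 68.5 long-dir deg 87.0
px [468.  87.] ctr mm 892.4 -658.8 size 78.0 123.0 long-dir deg -80.0
```

Run:
```python
from h import *
im,p=snap('scene','s1')
P=[[.429,.07,.01],[.43,-.062,.01],[.4230,-.361,.01],[.4358,.3486,.005],[.5508,.3586,.005],[.607,.0903,.056]]
uv=proj(p,P);print(uv.round(1).tolist())
bgr=cv2.imread('pics/s1.png');t=[]
for u,v in uv: 
    u,v=int(u),int(v);t.append(cv2.resize(bgr[v-19:v+19,u-25:u+25],(266,202),interpolation=cv2.INTER_CUBIC))
cv2.imwrite('pics/s1m.png',np.vstack([np.hstack(t[:3]),np.hstack(t[3:])]))
```

```text
[[239.9, 185.8], [216.6, 209.0], [142.0, 279.1], [280.1, 149.6], [311.0, 155.4], [297.3, 184.5]]
```

View pics/s1m.png

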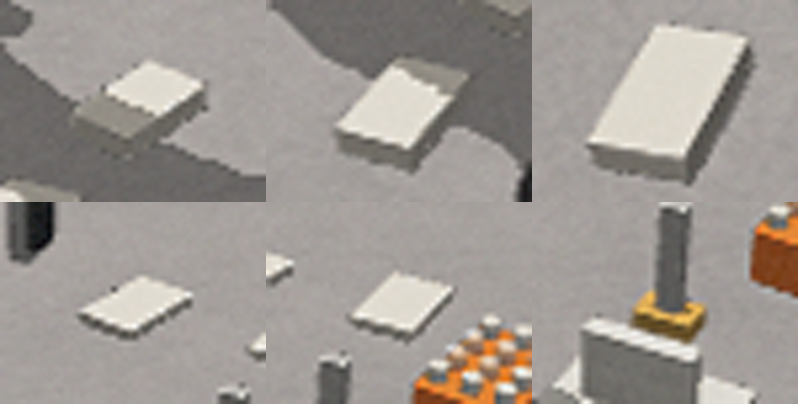

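```bash
python3 -c "
from h import *
go(.4305,-.0625,.08,4.2)"
```

```text
clock 11.00 pos [ 0.4996 -0.0186  0.2304] w 0.0854 | shift [ 4.99 -2.3   1.56] rot [-1.13  0.01 -0.12] | afterturn shift [ 5.01 -2.4   1.29]
```

Call:
arm_command(
  delta_pos=[
    [0.8,-0.4,0.25],
    [0.9,-0.4,0.22],
    [0.9,-0.4,0.21],
    [0.9,-0.4,0.21],
    [0.9,-0.4,0.21],
    [0.5,-0.4,0.21],
    [0,0,0],
  ],
  rotation=[
    [-0.6,0,-0.12],
    [-0.53,0,0],
    [0,0,0],
    [0,0,0],
    [0,0,0],
    [0,0,0],
    [0,0,0],
  ],
)

```text
clock: 11.7
position: [0.4337, -0.0682, 0.0791]
tool_rot: [1.026, 1.565, -0.474]
force: [1.2, 0.1, 0.3]
grip_width: 0.0855
```

```bash
python3 -c "
from h import *
go(.4305,-.0625,.018,4.2)"
```

```text
clock 11.70 pos [ 0.4337 -0.0682  0.0791] w 0.0855 | shift [ 2.04 -0.1  -0.2 ] rot [-0.02  0.03 -0.05] | afterturn shift [ 2.04 -0.09 -0.2 ]
```

Call:
arm_command(
  delta_pos=[
    [0.6,-0.1,-0.2],
    [0.7,0,0],
    [0.5,0,0],
    [0.2,0,0],
    [0,0,0],
  ],
  rotation=[
    [0,0,0],
    [0,0,0],
    [0,0,0],
    [0,0,0],
    [0,0,0],
  ],
)

```text
clock: 12.2
position: [0.4369, -0.0647, 0.0189]
tool_rot: [1.25, 1.56, -0.255]
force: [0.4, 0.2, 0.2]
grip_width: 0.0854
```

Call:
arm_command(
  delta_pos=[
    [0,0,0],
    [0,0,0],
    [0,0,0],
    [0,0,0],
    [0,0,0],
    [0,0,0],
    [0,0,0],
  ],
  rotation=[
    [0,0,0],
    [0,0,0],
    [0,0,0],
    [0,0,0],
    [0,0,0],
    [0,0,0],
    [0,0,0],
  ],
  gripper=1,
  grip_force=40,
)

```text
clock: 12.9
position: [0.4393, -0.0647, 0.022]
tool_rot: [1.32, 1.555, -0.185]
force: [-0.2, 0.3, -0.2]
grip_width: 0.0423
```

```bash
python3 -c "
from h import *
go(.4305,-.0625,.12,4.2)"
```

```text
clock 12.90 pos [ 0.4393 -0.0647  0.022 ] w 0.0423 | shift [-3.27 -0.24 -0.08] rot [-0.07  0.04 -0.14] | afterturn shift [-3.27 -0.29 -0.1 ]
```

Call:
arm_command(
  delta_pos=[
    [-0.6,0,0],
    [-0.9,0,0],
    [-0.9,0,0],
    [-0.9,0,0],
    [-0.6,0,0],
  ],
  rotation=[
    [0,0,0],
    [0,0,0],
    [0,0,-0.1],
    [0,0,0],
    [0,0,0],
  ],
)

```text
clock: 13.4
position: [0.4361, -0.0646, 0.1409]
tool_rot: [-0.485, 1.567, -1.991]
force: [-0.5, 0.2, -0.1]
grip_width: 0.0425
```

```bash
python3 -c "
from h import *
go(.604,.0125,.12,-2.3)"
```

```text
clock 13.40 pos [ 0.4361 -0.0646  0.1409] w 0.0425 | shift [ 0.68  5.75 -2.21] rot [1.   0.03 0.01] | afterturn shift [ 0.7   5.49 -2.79]
```

Call:
arm_command(
  delta_pos=[
    [0,0.7,-0.3],
    [0,0.8,-0.36],
    [0,0.8,-0.4],
    [0,0.8,-0.42],
    [0,0.8,-0.42],
    [0.2,0.8,-0.42],
    [0.3,0.8,-0.42],
    [0,0,0],
  ],
  rotation=[
    [0.5,0,0],
    [0.5,0,0],
    [0,0,0],
    [0,0,0],
    [0,0,0],
    [0,0,0],
    [0,0,0],
    [0,0,0],
  ],
)

```text
clock: 14.2
position: [0.6095, 0.0181, 0.1286]
tool_rot: [1.2, 1.568, -0.415]
force: [-0.2, -0.2, -0.8]
grip_width: 0.0424
```

Run:
```python
from h import *
im,p=snap('wrist','w6'); go(.604,.0125,.12,-2.3)
cv2.imwrite('pics/w6b.png',cv2.resize(cv2.imread('pics/w6.png'),(800,600),interpolation=cv2.INTER_CUBIC))
s=monitor.observe();print(proj(p,[s['position']]))
```

```text
clock 14.25 pos [0.6083 0.0169 0.129 ] w 0.0428 | shift [ 0.3  -0.14  0.15] rot [-0.05  0.02 -0.02] | afterturn shift [ 0.3  -0.14  0.15]
[[251.635225   264.65325922]]
```

View pics/w6b.png

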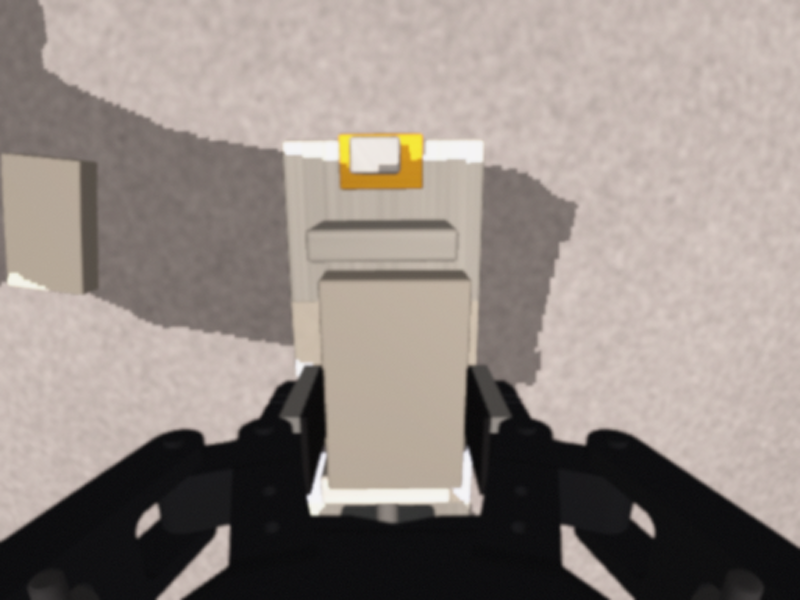

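```bash
cat >> h.py <<'E'
q=lambda l:np.array(l,float)*.64-.18
def held(p,c,z):
    """offset of held plate centre from TCP in mm (world) at picture time and its x-axis yaw"""
    quad(p,q(c),z); s=monitor.observe(); P=cast(p,q(c),z)[:,:2].mean(0); print('offset from TCP mm',((P-s['position'][:2])*1000).round(1))
E
python3 - <<'E'
from h import *
im,p=load('wrist'); c=[(322,280),(468,279),(463,488),(328,489)]
for z in(.12,.124,.128): held(p,c,z)
for z in(.04,.045,.05,.055,.06): quad(p,q([(340,135),(423,135),(423,188),(341,188)]),z)
quad(p,q([(309,231),(457,231),(458,260),(308,260)]),.057)
quad(p,q([(2,154),(82,161),(83,293),(4,284)]),.016)
E
```

```text
z 0.12 ctr [609.   19.8] sides [42.6 71.3 45.2 71.3] long dir 87.6
offset from TCP mm [0.7 2.9]
z 0.124 ctr [609.   21.7] sides [41.4 69.3 43.9 69.3] long dir 87.6
offset from TCP mm [0.8 4.8]
z 0.128 ctr [609.1  23.6] sides [40.1 67.2 42.6 67.2] long dir 87.6
offset from TCP mm [0.8 6.7]
z 0.04 ctr [606.5  91. ] sides [35.8 22.4 36.1 22.4] long dir 87.7
z 0.045 ctr [606.6  90.8] sides [34.9 21.9 35.3 21.9] long dir 87.7
z 0.05 ctr [606.7  90.7] sides [34.1 21.4 34.5 21.4] long dir 87.7
z 0.055 ctr [606.8  90.6] sides [33.3 20.9 33.6 20.9] long dir 87.7
z 0.06 ctr [606.9  90.4] sides [32.5 20.4 32.8 20.4] long dir 87.7
z 0.057 ctr [605.7  56.7] sides [61.5 12.2 63.2 12.2] long dir 87.1
z 0.016 ctr [427.5  71.1] sides [44.2 68.6 46.2 68.9] long dir 78.2
```

```bash
python3 -c "
from h import *
go(.6033,.0088,.06,-2.3)"
```

```text
clock 14.25 pos [0.6083 0.0169 0.129 ] w 0.0428 | shift [ 2.3  -0.16  0.27] rot [-0.05  0.02 -0.02] | afterturn shift [ 2.3  -0.15  0.28]
```

Call:
arm_command(
  delta_pos=[
    [0.6,-0.16,0.27],
    [0.7,0,0],
    [0.6,0,0],
    [0.4,0,0],
    [0,0,0],
  ],
  rotation=[
    [0,0,0],
    [0,0,0],
    [0,0,0],
    [0,0,0],
    [0,0,0],
  ],
)

```text
clock: 14.75
position: [0.6009, 0.0065, 0.0589]
tool_rot: [0.655, 1.568, -0.963]
force: [-0.5, 0.6, -0.8]
grip_width: 0.0425
```

```bash
python3 -c "
from h import *
go(.6033,.0088,.035,-2.3)"
```

```text
clock 14.75 pos [0.6009 0.0065 0.0589] w 0.0425 | shift [ 0.8   0.08 -0.08] rot [-0.07  0.02 -0.02] | afterturn shift [ 0.8   0.08 -0.08]
```

Call:
arm_command(
  delta_pos=[
    [0.4,0.08,-0.08],
    [0.3,0,0],
    [0,0,0],
  ],
  rotation=[
    [0,0,0],
    [0,0,0],
    [0,0,0],
  ],
)

```text
clock: 15.05
position: [0.6041, 0.0088, 0.0378]
tool_rot: [0.981, 1.567, -0.638]
force: [-0.5, -0.3, -0.9]
grip_width: 0.0427
```

```bash
python3 -c "
from h import *
go(.6033,.0088,.034,-2.3);print(monitor.observe()['force'])"
```

```text
clock 15.05 pos [0.6041 0.0088 0.0378] w 0.0427 | shift [ 0.13 -0.03  0.  ] rot [-0.07  0.02 -0.03] | afterturn shift [ 0.13 -0.03  0.  ]
[-0.52580914 -0.3304734  -0.90531805]
```

Call:
arm_command(
  delta_pos=[
    [0.12,-0.03,0],
    [0.04,0,0],
    [0.03,0,0],
  ],
  rotation=[
    [0,0,0],
    [0,0,0],
    [0,0,0],
  ],
)

```text
clock: 15.35
position: [0.6033, 0.0089, 0.0329]
tool_rot: [1.126, 1.567, -0.492]
force: [-8.8, 1.4, 27.3]
grip_width: 0.0429
```

Call:
arm_command(
  delta_pos=[
    [-0.04,0,0],
  ],
  rotation=[
    [0,0,0],
  ],
)

```text
clock: 15.45
position: [0.6033, 0.0089, 0.0346]
tool_rot: [1.196, 1.566, -0.422]
force: [-0.2, 0.5, -0.8]
grip_width: 0.0425
```

Call:
arm_command(
  delta_pos=[
    [0,0,0],
    [0,0,0],
    [0,0,0],
    [0,0,0],
    [-0.5,0,0],
    [-0.9,0,0],
    [-0.9,0,0],
    [-0.7,0,0],
    [0,0,0],
  ],
  rotation=[
    [0,0,0],
    [0,0,0],
    [0,0,0],
    [0,0,0],
    [0,0,0],
    [0,0,0],
    [0,0,0],
    [0,0,0],
    [0,0,0],
  ],
  gripper=-1,
)

```text
clock: 16.35
position: [0.6032, 0.0085, 0.1318]
tool_rot: [1.26, 1.565, -0.359]
force: [-0.1, -0.1, 0.4]
grip_width: 0.0853
```

Run:
```python
from h import *
im,p=snap('wrist','w7'); go(.428,.0700,.08,-10.3)
print(proj(p,[[.4278,.0710,.016],[.604,.0127,.028]]))
cv2.imwrite('pics/w7b.png',cv2.resize(cv2.imread('pics/w7.png'),(800,600),interpolation=cv2.INTER_CUBIC))
```

```text
clock 16.40 pos [0.6027 0.0086 0.1306] w 0.0851 | shift [ 1.66 -5.92 -1.77] rot [ 1.26  0.01 -0.04] | afterturn shift [ 1.69 -6.09 -0.97]
[[ 33.23437826 131.95853468]
 [253.6365259  194.59692821]]
```

View pics/w7b.png

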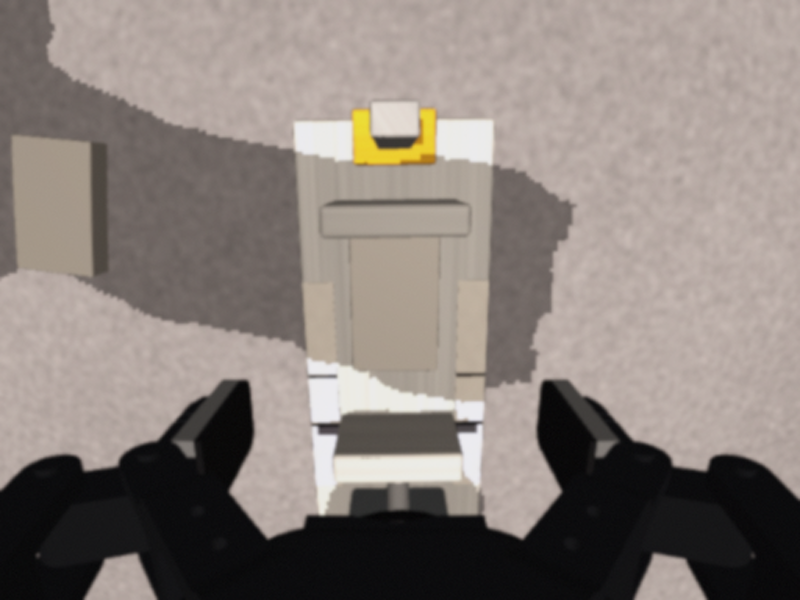

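Run:
```python
from h import *
im,p=load('wrist')
P=cast(p,q([(351,303),(438,303),(358,371),(436,371)]),.028);print(P[:,:2].round(4))
quad(p,q([(12,136),(93,142),(94,276),(19,270)]),.016)
```

```text
[[ 0.5813  0.0145]
 [ 0.6247  0.0124]
 [ 0.5822 -0.0222]
 [ 0.6228 -0.0242]]
z 0.016 ctr [428.3  70.3] sides [44.5 69.  43.5 70.1] long dir 79.8
```

Call:
arm_command(
  delta_pos=[
    [0,-0.5,0],
    [0,-0.8,-0.08],
    [0,-0.8,-0.14],
    [0.1,-0.8,-0.15],
    [0.4,-0.8,-0.15],
    [0.4,-0.8,-0.15],
    [0.4,-0.8,-0.15],
    [0.3,-0.75,-0.15],
    [0,0,0],
  ],
  rotation=[
    [0.6,0,0],
    [0.6,0,0],
    [0,0,0],
    [0,0,0],
    [0,0,0],
    [0,0,0],
    [0,0,0],
    [0,0,0],
    [0,0,0],
  ],
)

```text
clock: 17.3
position: [0.4194, 0.0667, 0.0788]
tool_rot: [0.249, 1.567, -1.501]
force: [-0.6, -1.2, -0.8]
grip_width: 0.0853
```

```bash
python3 -c "
from h import *
go(.428,.0695,.018,-10.2)"
```

```text
clock 17.30 pos [0.4194 0.0667 0.0788] w 0.0853 | shift [ 2.03  0.26 -0.15] rot [-0.02  0.04 -0.01] | afterturn shift [ 2.03  0.27 -0.14]
```

Call:
arm_command(
  delta_pos=[
    [0.6,0.2,-0.15],
    [0.7,0,0],
    [0.5,0,0],
    [0.2,0,0],
    [0,0,0],
  ],
  rotation=[
    [0,0,0],
    [0,0,0],
    [0,0,0],
    [0,0,0],
    [0,0,0],
  ],
)

```text
clock: 17.8
position: [0.4275, 0.0699, 0.0169]
tool_rot: [0.346, 1.567, -1.404]
force: [0.9, 0.0, 0.9]
grip_width: 0.0853
```

Call:
arm_command(
  delta_pos=[
    [0,0,0],
    [0,0,0],
    [0,0,0],
    [0,0,0],
    [0,0,0],
    [0,0,0],
  ],
  rotation=[
    [0,0,0],
    [0,0,0],
    [0,0,0],
    [0,0,0],
    [0,0,0],
    [0,0,0],
  ],
  gripper=1,
  grip_force=50,
)

```text
clock: 18.4
position: [0.4288, 0.0701, 0.0195]
tool_rot: [1.092, 1.566, -0.658]
force: [0.1, 0.0, -0.7]
grip_width: 0.0423
```

Call:
arm_command(
  delta_pos=[
    [-0.6,0,0],
    [-0.9,0,0],
    [-0.9,0,0],
    [-0.9,0,0],
    [-0.6,0,0],
  ],
  rotation=[
    [0,0,0],
    [0,0,0],
    [0,0,0],
    [0,0,0],
    [0,0,0],
  ],
)

```text
clock: 18.9
position: [0.427, 0.0697, 0.1389]
tool_rot: [-0.04, 1.567, -1.791]
force: [-0.4, 0.4, -1.3]
grip_width: 0.0428
```

```bash
python3 -c "
from h import *
go(.604,.0100,.15,-2.3)"
```

```text
clock 18.90 pos [0.427  0.0697 0.1389] w 0.0428 | shift [-0.37  6.16  0.9 ] rot [-1.34  0.04  0.  ] | afterturn shift [-0.37  5.98  1.75]
```

Call:
arm_command(
  delta_pos=[
    [0,0.5,0.3],
    [-0.1,0.7,0.35],
    [-0.2,0.8,0.35],
    [0,0.8,0.3],
    [0,0.8,0.2],
    [0,0.8,0.2],
    [0,0.8,0.1],
    [0,0.8,0],
    [0,0,0],
  ],
  rotation=[
    [-0.6,0,0],
    [-0.7,0.04,0],
    [0,0,0],
    [0,0,0],
    [0,0,0],
    [0,0,0],
    [0,0,0],
    [0,0,0],
    [0,0,0],
  ],
)

```text
clock: 19.8
position: [0.6087, 0.0045, 0.1519]
tool_rot: [2.383, 1.567, 0.778]
force: [-0.3, -0.4, -0.4]
grip_width: 0.0426
```

Run:
```python
from h import *
im,p=snap('wrist','w8'); go(.604,.0100,.10,-2.3)
# detect held plate: near grey-white blob containing pixel near TCP projection
cv2.imwrite('pics/w8b.png',cv2.resize(cv2.imread('pics/w8.png'),(800,600),interpolation=cv2.INTER_CUBIC)[100:520,200:600])
```

```text
clock 19.85 pos [0.6072 0.0043 0.1518] w 0.0425 | shift [ 1.73 -0.12 -0.18] rot [ 0.05 -0.03 -0.02] | afterturn shift [ 1.73 -0.12 -0.18]
```

View pics/w8b.png

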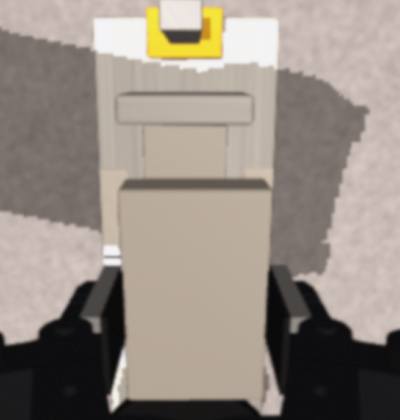

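Run:
```python
from h import *
im,p=load('wrist'); s=monitor.observe()['position']
for dz in(.006,.008):
  for c in([(320,289),(471,287)],[(322,280),(468,279)]):
    pass
  P=cast(p,q([(320,289),(471,287)]),s[2]-dz)[:,:2]; e=P[1]-P[0]; c=P.mean(0)
  print(np.linalg.norm(e),np.degrees(np.arctan2(e[1],e[0])),'offset of edge mid from TCP',(c-s[:2])*1000)
held(p,[(320,289),(471,287),(465,499),(329,499)],s[2]-.006)
```

```text
0.04356032545067798 -1.2279644353662635 offset of edge mid from TCP [ 2.10088753 35.5407881 ]
0.04420432375129715 -1.2279644353662693 offset of edge mid from TCP [ 2.09386086 35.08546442]
z 0.14581287509091148 ctr [608.4   4.1] sides [43.6 71.9 45.  71.2] long dir 88.5
offset from TCP mm [ 1.1 -0.2]
```

```bash
python3 -c "
from h import *
go(.6028,.0120,.062,-2.3)"
```

```text
clock 19.85 pos [0.6072 0.0043 0.1518] w 0.0425 | shift [ 2.99 -0.16 -0.24] rot [ 0.05 -0.03 -0.02] | afterturn shift [ 2.99 -0.16 -0.25]
```

Call:
arm_command(
  delta_pos=[
    [0.6,-0.16,-0.24],
    [0.8,0,0],
    [0.8,0,0],
    [0.6,0,0],
    [0.2,0,0],
    [0,0,0],
  ],
  rotation=[
    [0.05,-0.03,-0.02],
    [0,0,0],
    [0,0,0],
    [0,0,0],
    [0,0,0],
    [0,0,0],
  ],
)

```text
clock: 20.45
position: [0.5988, 0.0126, 0.0598]
tool_rot: [-1.526, 1.569, -3.137]
force: [0.9, 0.5, -0.7]
grip_width: 0.0424
```

```bash
python3 -c "
from h import *
go(.6028,.0120,.05,-2.3)"
```

```text
clock 20.45 pos [0.5988 0.0126 0.0598] w 0.0424 | shift [0.33 0.14 0.02] rot [0.   0.   0.02] | afterturn shift [0.33 0.13 0.02]
```

Call:
arm_command(
  delta_pos=[
    [0.2,0.13,0.02],
    [0.1,0,0],
    [0,0,0],
  ],
  rotation=[
    [0,0,0],
    [0,0,0],
    [0,0,0],
  ],
)

```text
clock: 20.75
position: [0.6036, 0.0119, 0.0522]
tool_rot: [3.127, 1.571, 1.517]
force: [1.0, 0.4, 0.5]
grip_width: 0.0426
```

```bash
python3 -c "
from h import *
go(.6028,.0120,.047,-2.3)"
```

```text
clock 20.75 pos [0.6036 0.0119 0.0522] w 0.0426 | shift [ 0.17 -0.03 -0.  ] rot [ 0. -0. -0.] | afterturn shift [ 0.17 -0.03 -0.  ]
```

Call:
arm_command(
  delta_pos=[
    [0.1,-0.03,0],
    [0.04,0,0],
  ],
  rotation=[
    [0,0,0],
    [0,0,0],
  ],
)

```text
clock: 20.95
position: [0.603, 0.0119, 0.0486]
tool_rot: [1.963, 1.57, 0.352]
force: [0.6, -0.5, -0.8]
grip_width: 0.0425
```

Call:
arm_command(
  delta_pos=[
    [0.05,0,0],
    [0,0,0],
  ],
  rotation=[
    [0,0,0],
    [0,0,0],
  ],
)

```text
clock: 21.15
position: [0.6031, 0.0119, 0.047]
tool_rot: [1.959, 1.569, 0.348]
force: [0.6, 0.4, 0.5]
grip_width: 0.0423
```

Call:
arm_command(
  delta_pos=[
    [0.04,0,0],
    [0,0,0],
  ],
  rotation=[
    [0,0,0],
    [0,0,0],
  ],
)

```text
clock: 21.35
position: [0.6034, 0.0119, 0.0469]
tool_rot: [2.064, 1.568, 0.453]
force: [0.3, -0.4, -0.6]
grip_width: 0.0422
```

Call:
arm_command(
  delta_pos=[
    [0.07,0,0],
    [0.05,0,0],
  ],
  rotation=[
    [0,0,0],
    [0,0,0],
  ],
)

```text
clock: 21.55
position: [0.6036, 0.0119, 0.0465]
tool_rot: [2.406, 1.567, 0.795]
force: [-13.8, 1.7, 35.8]
grip_width: 0.0427
```

Call:
arm_command(
  delta_pos=[
    [-0.05,0,0],
  ],
  rotation=[
    [0,0,0],
  ],
)

```text
clock: 21.65
position: [0.6036, 0.0119, 0.0485]
tool_rot: [2.409, 1.566, 0.797]
force: [0.8, 0.0, -1.6]
grip_width: 0.0428
```

Call:
arm_command(
  delta_pos=[
    [0,0,0],
    [0,0,0],
    [0,0,0],
    [0,0,0],
    [-0.5,0,0],
    [-0.9,0,0],
    [-0.9,0,0],
    [-0.9,0,0],
    [-0.7,0,0],
    [0,0,0],
  ],
  rotation=[
    [0,0,0],
    [0,0,0],
    [0,0,0],
    [0,0,0],
    [0,0,0],
    [0,0,0],
    [0,0,0],
    [0,0,0],
    [0,0,0],
    [0,0,0],
  ],
  gripper=-1,
)

```text
clock: 22.65
position: [0.603, 0.0108, 0.1737]
tool_rot: [2.291, 1.567, 0.678]
force: [0.6, -0.5, -0.2]
grip_width: 0.0853
```

Run:
```python
from h import *
im,p=snap('wrist','w9'); go(.436,.30,.20,-13)
cv2.imwrite('pics/w9b.png',cv2.resize(cv2.imread('pics/w9.png'),(800,600),interpolation=cv2.INTER_CUBIC)[60:500,200:600])
im,p=snap('top','t2');h=cv2.cvtColor(im,cv2.COLOR_RGB2HSV)
m=(h[...,2]>140)&(h[...,1]<60); m[:70]=0;m[330:]=0
blobs(im,p,m,0.008)
```

```text
clock 22.70 pos [0.6025 0.0109 0.1725] w 0.0856 | shift [-0.9  -5.95 -9.4 ] rot [ 1.77 -0.03 -0.01] | afterturn shift [-0.92 -7.58 -8.14]
px [374. 247.] ctr mm 423.1 -363.2 size 45.9 70.6 long-dir deg -72.2
px [117. 235.] ctr mm 436.2 350.7 size 44.7 69.7 long-dir deg 77.4
px [379. 196.] ctr mm 566.0 -378.8 size 35.2 51.5 long-dir deg -19.7
px [118. 195.] ctr mm 552.1 360.1 size 46.3 70.4 long-dir deg 88.1
px [276. 187.] ctr mm 602.8 -99.0 size 101.4 154.5 long-dir deg 87.6
px [464.  93.] ctr mm 893.4 -661.0 size 84.2 129.2 long-dir deg -79.5
```

View pics/w9b.png

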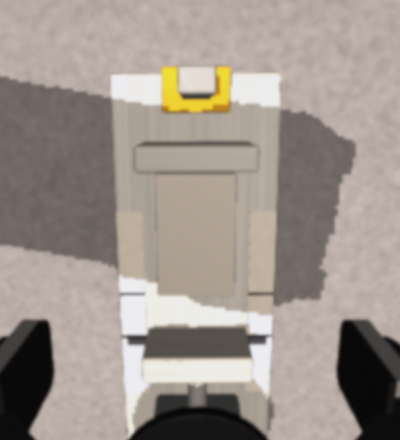

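Call:
arm_command(
  delta_pos=[
    [-0.4,-0.5,-0.6],
    [-0.2,-0.7,-0.9],
    [-0.1,-0.7,-1],
    [0,-0.7,-1],
    [0,-0.7,-1],
    [0,-0.7,-1],
    [0,-0.7,-1],
    [0,-0.7,-1],
    [0,-0.7,-1],
    [0.3,-0.7,-0.9],
  ],
  rotation=[
    [0.6,0,0],
    [0.6,0,0],
    [0.55,0,0],
    [0,0,0],
    [0,0,0],
    [0,0,0],
    [0,0,0],
    [0,0,0],
    [0,0,0],
    [0,0,0],
  ],
)

```text
clock: 23.75
position: [0.4516, 0.3325, 0.178]
tool_rot: [-0.825, 1.561, -2.638]
force: [0.0, -0.4, -0.0]
grip_width: 0.0854
```

Run:
```python
from h import *
im,p=load('wrist')
P=cast(p,q([(357,303),(436,303),(357,357),(434,357)]),.044);print('stack',P[:,:2].round(4))
go(.436,.350,.12,-12.8)
```

```text
stack [[ 0.5816  0.0104]
 [ 0.6254  0.0085]
 [ 0.5796 -0.0216]
 [ 0.6237 -0.0235]]
clock 23.75 pos [0.4516 0.3325 0.178 ] w 0.0854 | shift [ 1.93 -0.63 -0.45] rot [-0.18  0.06  0.07] | afterturn shift [ 1.93 -0.64 -0.45]
```

Call:
arm_command(
  delta_pos=[
    [0.5,-0.4,-0.35],
    [0.7,-0.25,-0.1],
    [0.6,0,0],
    [0,0,0],
  ],
  rotation=[
    [-0.18,0.06,0.07],
    [0,0,0],
    [0,0,0],
    [0,0,0],
  ],
)

```text
clock: 24.15
position: [0.4295, 0.3553, 0.1182]
tool_rot: [-0.725, 1.565, -2.51]
force: [-0.7, 0.2, -0.5]
grip_width: 0.0856
```

Run:
```python
from h import *
im,p=snap('wrist','w10'); go(.436,.350,.12,-12.8)
u=proj(p,[[.436,.351,.008]])[0];print(u)
g=im.min(2); print(g[int(u[1]),int(u[0])],g[60,60])
for t in(195,205,215):
    m=(g>t); m[300:]=0; print(t);blobs(im,p,m,.008,400)
```

```text
clock 24.20 pos [0.43   0.3554 0.1193] w 0.0854 | shift [-0.02  0.23  0.13] rot [0.09 0.03 0.03] | afterturn shift [-0.02  0.23  0.13]
[262.99262411 200.50969662]
147 172
195
px [401. 157.] ctr mm 549.9 361.7 size 43.1 69.4 long-dir deg 86.9
205
px [401. 157.] ctr mm 549.9 361.8 size 42.8 68.8 long-dir deg 87.1
215
px [401. 157.] ctr mm 549.9 362.0 size 42.2 68.2 long-dir deg 87.3
```

Run:
```python
from h import *
im,p=load('wrist')
mk=np.zeros((386,514),np.uint8)
cv2.floodFill(cv2.GaussianBlur(im,(3,3),0),mk,(263,200),0,(6,6,6),(6,6,6),4|cv2.FLOODFILL_MASK_ONLY)
m=mk[1:-1,1:-1]; print(m.sum()); blobs(im,p,m,.008,100)
print(im[200,200:330:6].min(1),im[130:280:6,263].min(1))
```

```text
37880
px [201. 215.] ctr mm 348.3 334.0 size 146.5 380.2 long-dir deg 11.3
[103  98  98  99 100 106 146 148 147 147 148 148 150 149 150 106  99 103
 101 105 104 106] [103 103  99  98 103 152 151 150 150 150 151 149 149 148 148 146 146 146
 144 105  99  99 102 143 172]
```

Run:
```python
from h import *
im,p=load('wrist'); g=im.min(2)
m=((g>128)).astype(np.uint8); m[256:]=0
n,l,s,c=cv2.connectedComponentsWithStats(m,connectivity=4); k=l[200,263]; print(s[k])
blobs(im,p,l==k,.008,100); go(.436,.350,.017,-12.8)
```

```text
[ 235  158   55   82 4357]
px [261. 198.] ctr mm 434.7 351.7 size 42.8 68.4 long-dir deg 77.4
clock 24.20 pos [0.43   0.3554 0.1193] w 0.0854 | shift [3.41 0.25 0.12] rot [0.09 0.03 0.03] | afterturn shift [3.41 0.23 0.13]
```

Call:
arm_command(
  delta_pos=[
    [0.6,0.18,0.08],
    [0.8,0,0],
    [0.8,0,0],
    [0.7,0,0],
    [0.3,0,0],
    [0,0,0],
  ],
  rotation=[
    [0.06,0.03,0.03],
    [0,0,0],
    [0,0,0],
    [0,0,0],
    [0,0,0],
    [0,0,0],
  ],
)

```text
clock: 24.8
position: [0.4385, 0.3514, 0.0249]
tool_rot: [2.39, 1.567, 0.595]
force: [-0.0, -0.1, -0.5]
grip_width: 0.0855
```

```bash
python3 -c "
from h import *
go(.4347,.3515,.0155,-12.6)"
```

```text
clock 24.80 pos [0.4385 0.3514 0.0249] w 0.0855 | shift [ 0.31 -0.12  0.03] rot [-0.04 -0.03 -0.03] | afterturn shift [ 0.31 -0.12  0.03]
```

Call:
arm_command(
  delta_pos=[
    [0.25,-0.12,0.03],
    [0.1,0,0],
    [0,0,0],
  ],
  rotation=[
    [0,0,0],
    [0,0,0],
    [0,0,0],
  ],
)

```text
clock: 25.1
position: [0.4356, 0.352, 0.0161]
tool_rot: [2.456, 1.564, 0.661]
force: [0.9, -0.0, 1.1]
grip_width: 0.0854
```

Call:
arm_command(
  delta_pos=[
    [0,0,0],
    [0,0,0],
    [0,0,0],
    [0,0,0],
    [0,0,0],
    [0,0,0],
  ],
  rotation=[
    [0,0,0],
    [0,0,0],
    [0,0,0],
    [0,0,0],
    [0,0,0],
    [0,0,0],
  ],
  gripper=1,
  grip_force=50,
)

```text
clock: 25.7
position: [0.4361, 0.3527, 0.018]
tool_rot: [2.524, 1.562, 0.729]
force: [-0.9, -0.4, -0.5]
grip_width: 0.0414
```

Call:
arm_command(
  delta_pos=[
    [-0.6,0,0],
    [-0.9,0,0],
    [-0.9,0,0],
    [-0.9,0,0],
    [-0.9,0,0],
    [-0.3,0,0],
  ],
  rotation=[
    [0,0,0],
    [0,0,0],
    [0,0,0],
    [0,0,0],
    [0,0,0],
    [0,0,0],
  ],
)

```text
clock: 26.3
position: [0.4345, 0.3509, 0.1562]
tool_rot: [2.438, 1.565, 0.643]
force: [0.4, 0.5, -0.1]
grip_width: 0.0414
```

```bash
python3 -c "
from h import *
go(.604,.01,.17,-2.3)"
```

```text
clock 26.30 pos [0.4345 0.3509 0.1562] w 0.0414 | shift [-0.47  8.04  9.81] rot [-1.76 -0.04 -0.04] | afterturn shift [-0.46  6.1  11.13]
```

Call:
arm_command(
  delta_pos=[
    [-0.4,0,0.8],
    [-0.4,0.1,1],
    [-0.3,0.1,1],
    [0,0.3,1],
    [0,0.3,1],
    [0,0.3,1],
    [0,0.3,1],
    [0,0.4,1],
    [0,0.5,1],
    [0,0.6,1],
  ],
  rotation=[
    [-0.6,0,0],
    [-0.6,0,0],
    [-0.5,0,0],
    [0,0,0],
    [0,0,0],
    [0,0,0],
    [0,0,0],
    [0,0,0],
    [0,0,0],
    [0,0,0],
  ],
)

```text
clock: 27.3
position: [0.4996, 0.049, 0.1867]
tool_rot: [2.69, 1.565, 1.091]
force: [0.4, 1.2, 0.4]
grip_width: 0.0415
```

```bash
python3 -c "
from h import *
go(.604,.01,.16,-2.3)"
```

```text
clock 27.30 pos [0.4996 0.049  0.1867] w 0.0415 | shift [0.89 3.51 1.2 ] rot [ 0.11 -0.05 -0.02] | afterturn shift [0.89 3.53 1.16]
```

Call:
arm_command(
  delta_pos=[
    [0,0.7,0.4],
    [0.2,0.8,0.4],
    [0.3,0.8,0.3],
    [0.3,0.8,0.1],
    [0.1,0.4,0],
    [0,0,0],
  ],
  rotation=[
    [0.1,-0.05,0],
    [0,0,0],
    [0,0,0],
    [0,0,0],
    [0,0,0],
    [0,0,0],
  ],
)

```text
clock: 27.9
position: [0.607, 0.0011, 0.1552]
tool_rot: [-0.008, 1.57, -1.625]
force: [-0.8, 1.0, -0.6]
grip_width: 0.0411
```

Run:
```python
from h import *
im,p=snap('wrist','w11'); go(.6035,.0122,.10,-2.3)
s=monitor.observe(); u=proj(p,[s['position']+[0,.02,0]])[0]; print(u)
g=im.min(2).astype(int); r,c=int(u[1]),int(u[0])
print(g[r,c-90:c+90:5]); print(g[150:330:4,c]); print(g[150:330:4,c-25]);print(g[150:330:4,c+25])
```

```text
clock 27.95 pos [0.6062 0.0011 0.1554] w 0.0412 | shift [ 1.84 -0.11 -0.37] rot [-0.05  0.01  0.01] | afterturn shift [ 1.85 -0.11 -0.37]
[250.35883971 221.25922427]
[181 189 183 181 182 178 174 176 237 236 156 157 157 157 158 157 157 159
 158 158 158 159 160 159 160 159 160 160 137 111 113 109 110 106 109 116]
[164 163 163 162 162 161 161 160 140 117 159 160 159 160 159 159 158 158
 159 158 158 157 157 158 157 156 156 155 156 156 155 156 156 155 155 154
 154 154 155 154 155 131  23  24  23]
[162 163 161 160 161 161 159 159 139 115 158 158 158 159 158 157 157 158
 157 157 158 157 156 156 156 156 157 156 156 157 156 155 154 154 153 155
 154 155 154 154 153 132  23  22  23]
[155 162 161 159 159 159 158 157 135 119 162 161 161 161 161 160 160 159
 160 159 159 159 158 159 158 157 157 157 158 156 156 156 156 156 155 154
 154 154 155 154 155 128  23  22  21]
```

Run:
```python
from h import *
im,p=load('wrist'); s=monitor.observe()['position']; g=im.min(2).astype(float); z=s[2]-.010
def edge(col):
    a=g[180:198,col]; return 180+np.argmax(np.diff(a))+.5
cols=list(range(215,290,5)); e=[edge(c) for c in cols]; print(e)
def side(row,c0,c1,sgn):
    a=g[row,c0:c1]; return c0+np.argmax(np.diff(a)*sgn)+.5
L=[];Rr=[]
for r in(200,208,216,224,232): print(r,g[r,195:215:2],g[r,285:305:2])
P=cast(p,[(a,b) for a,b in zip(cols,e)],z); k=np.polyfit(P[:,0],P[:,1],1);print('edge yaw',np.degrees(np.arctan(k[0])),'edge y at TCP x, offset mm',(np.polyval(k,s[0])-s[1])*1000)
```

```text
[np.float64(186.5), np.float64(186.5), np.float64(186.5), np.float64(186.5), np.float64(186.5), np.float64(185.5), np.float64(186.5), np.float64(186.5), np.float64(185.5), np.float64(186.5), np.float64(186.5), np.float64(185.5), np.float64(185.5), np.float64(186.5), np.float64(186.5)]
200 [122. 165. 170. 172. 172. 163. 147. 156. 157. 157.] [160. 161. 161. 161. 162. 162. 158. 150. 173. 135.]
208 [128. 162. 169. 170. 171. 163. 145. 156. 157. 157.] [160. 160. 161. 160. 161. 161. 156. 154. 172. 125.]
216 [180. 207. 226. 225. 196. 166. 146. 156. 157. 158.] [160. 161. 161. 161. 161. 160. 153. 167. 170. 130.]
224 [178. 172. 176. 182. 198. 199. 167. 153. 157. 157.] [159. 160. 160. 160. 161. 159. 145. 140. 142. 115.]
232 [169. 186. 233. 237. 237. 236. 203. 148. 156. 156.] [160. 160. 160. 160. 160. 155. 138. 154. 145. 107.]
edge yaw -2.2761964445137446 edge y at TCP x, offset mm 33.568466147700114
```

```bash
python3 -c "
from h import *
im,p=load('wrist');s=monitor.observe()['position'];print((cast(p,[(207,208),(298,208)],s[2]-.01)-s)*1000)
go(.6030,.0137,.075,-2.3)"
```

```text
[[-20.38918248  23.92805439 -10.        ]
 [ 22.55986026  21.96865238 -10.        ]]
clock 27.95 pos [0.6062 0.0011 0.1554] w 0.0412 | shift [ 2.68 -0.13 -0.42] rot [-0.05  0.01  0.01] | afterturn shift [ 2.68 -0.12 -0.42]
```

Call:
arm_command(
  delta_pos=[
    [0.5,-0.1,-0.42],
    [0.8,0,0],
    [0.8,0,0],
    [0.4,0,0],
    [0.1,0,0],
    [0,0,0],
  ],
  rotation=[
    [-0.05,0,0],
    [0,0,0],
    [0,0,0],
    [0,0,0],
    [0,0,0],
    [0,0,0],
  ],
)

```text
clock: 28.55
position: [0.6007, 0.0152, 0.0763]
tool_rot: [-0.934, 1.57, -2.544]
force: [-0.3, 0.8, -0.6]
grip_width: 0.0409
```

```bash
python3 -c "
from h import *
go(.6032,.0137,.063,-2.3)"
```

```text
clock 28.55 pos [0.6007 0.0152 0.0763] w 0.0409 | shift [0.44 0.09 0.05] rot [0.01 0.   0.01] | afterturn shift [0.44 0.09 0.05]
```

Call:
arm_command(
  delta_pos=[
    [0.3,0.09,0.05],
    [0.1,0,0],
    [0,0,0],
  ],
  rotation=[
    [0,0,0],
    [0,0,0],
    [0,0,0],
  ],
)

```text
clock: 28.85
position: [0.6045, 0.0135, 0.0654]
tool_rot: [1.596, 1.569, -0.015]
force: [-0.6, -0.2, -1.0]
grip_width: 0.0412
```

Call:
arm_command(
  delta_pos=[
    [0.08,0,0],
    [0,0,0],
  ],
  rotation=[
    [0,0,0],
    [0,0,0],
  ],
)

```text
clock: 29.05
position: [0.6047, 0.0134, 0.0633]
tool_rot: [1.635, 1.568, 0.024]
force: [0.2, -0.1, -0.5]
grip_width: 0.0414
```

```bash
python3 -c "
from h import *
go(.6032,.0137,.061,-2.3)"
```

```text
clock 29.05 pos [0.6047 0.0134 0.0633] w 0.0414 | shift [ 0.08 -0.05 -0.01] rot [ 0.   -0.   -0.03] | afterturn shift [ 0.08 -0.05 -0.01]
```

Call:
arm_command(
  delta_pos=[
    [0.06,-0.05,-0.01],
    [0,0,0],
  ],
  rotation=[
    [0,0,0],
    [0,0,0],
  ],
)

```text
clock: 29.25
position: [0.6035, 0.0137, 0.0618]
tool_rot: [1.632, 1.567, 0.022]
force: [-0.1, 0.9, -0.1]
grip_width: 0.0412
```

Call:
arm_command(
  delta_pos=[
    [0.05,0,0],
    [0,0,0],
  ],
  rotation=[
    [0,0,0],
    [0,0,0],
  ],
)

```text
clock: 29.45
position: [0.6038, 0.0137, 0.0619]
tool_rot: [1.797, 1.566, 0.186]
force: [-0.9, -0.4, -0.4]
grip_width: 0.0412
```

Call:
arm_command(
  delta_pos=[
    [0.05,0,0],
    [0.03,0,0],
  ],
  rotation=[
    [0,0,0],
    [0,0,0],
  ],
)

```text
clock: 29.65
position: [0.6039, 0.0136, 0.0615]
tool_rot: [1.953, 1.565, 0.342]
force: [-8.5, 1.1, 22.1]
grip_width: 0.0413
```

Contact. Back off slightly, release, lift, and look.

Call:
arm_command(
  delta_pos=[
    [-0.04,0,0],
  ],
  rotation=[
    [0,0,0],
  ],
)

```text
clock: 29.75
position: [0.6038, 0.0137, 0.0629]
tool_rot: [1.992, 1.565, 0.381]
force: [-0.2, -1.5, -0.0]
grip_width: 0.0409
```

Call:
arm_command(
  delta_pos=[
    [0,0,0],
    [0,0,0],
    [0,0,0],
    [0,0,0],
    [-0.5,0,0],
    [-0.9,0,0],
    [-0.9,0,0],
    [-0.9,0,0],
    [-0.5,0,0],
    [0,0,0],
  ],
  rotation=[
    [0,0,0],
    [0,0,0],
    [0,0,0],
    [0,0,0],
    [0,0,0],
    [0,0,0],
    [0,0,0],
    [0,0,0],
    [0,0,0],
    [0,0,0],
  ],
  gripper=-1,
)

```text
clock: 30.75
position: [0.6027, 0.0129, 0.1821]
tool_rot: [1.937, 1.565, 0.325]
force: [0.7, -0.2, -0.7]
grip_width: 0.0851
```

Run:
```python
from h import *
im,p=snap('wrist','w12'); go(.637,-.125,.17,-2.3)
a=cv2.resize(cv2.imread('pics/w12.png'),(800,600),interpolation=cv2.INTER_CUBIC)[60:500,200:600]
s2,ps=snap('scene','s2'); u,v=proj(ps,[[.605,.05,.04]])[0].astype(int)
b=cv2.resize(cv2.imread('pics/s2.png')[v-28:v+28,u-25:u+25],(393,440),interpolation=cv2.INTER_CUBIC)
cv2.imwrite('pics/m12.png',np.hstack([a,b]))
```

```text
clock 30.80 pos [0.6024 0.0129 0.1811] w 0.0851 | shift [0.37 1.34 4.55] rot [-0.01 -0.02 -0.04] | afterturn shift [0.37 1.34 4.55]
```

View pics/m12.png

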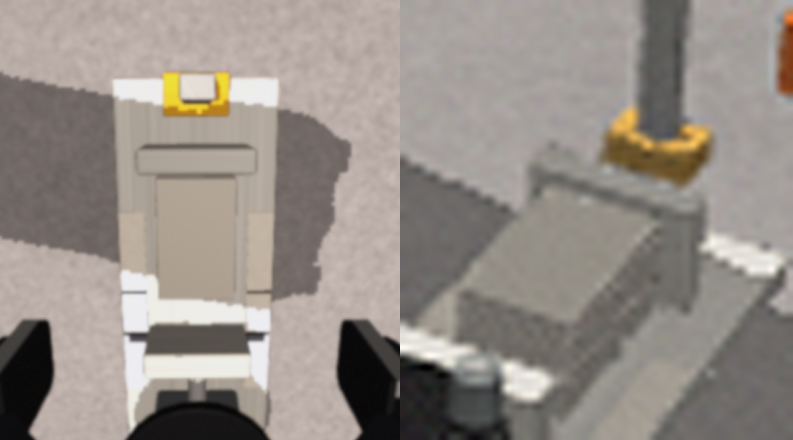

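Run:
```python
from h import *
im,p=load('scene');h=cv2.cvtColor(im,cv2.COLOR_RGB2HSV)
m=(h[...,0]>14)&(h[...,0]<30)&(h[...,1]>90)&(h[...,2]>60);
u,v=proj(p,[[.607,.09,.05]])[0].astype(int); m[:v-12]=0;m[v+12:]=0;m[:,:u-15]=0;m[:,u+15:]=0
ys,xs=np.nonzero(m);print('obs',xs.min(),xs.max(),ys.min(),ys.max(),xs.mean(),ys.mean())
a=np.radians(-2.3);X=np.array([np.cos(a),np.sin(a),0]);Y=np.array([-np.sin(a),np.cos(a),0])
bay=np.array([.6038,.0126,.012])
def box(c,hx,hy,z0,z1): return [c+sx*hx*X+sy*hy*Y+np.array([0,0,z]) for sx in(-1,1) for sy in(-1,1) for z in(z0,z1)]
for c in(.037,.04,.043,.046):
    P=proj(p,box(bay+.078*Y,.017,.011,c-.006,c+.006));print(c,P.min(0).round(1),P.max(0).round(1))
# calibration check: fence top outer corners
print(proj(p,[bay+.032*X+.051*Y+[0,0,.045],bay-.032*X+.051*Y+[0,0,.045],bay+.078*Y+[0,0,.12]]).round(1), 'crop origin',(proj(p,[[.605,.05,.04]])[0].astype(int)-[25,28]))
im,p=load('wrist')
for z in(.044,.052):
  P=cast(p,q([(355,303),(438,303),(358,361),(435,361)]),z);print(P[:,:2].round(4).tolist())
for z in(.045,.05,.055,.06,.065): 
  P=cast(p,q([(364,132),(429,132)]),z);print(z,np.linalg.norm(P[1]-P[0])*1000)
```

```text
obs 291 304 182 190 297.26027397260276 186.4794520547945
0.037 [290.  181.4] [304.3 191.8]
0.04 [290.  180.5] [304.4 191. ]
0.043 [290.1 179.6] [304.5 190.1]
0.046 [290.1 178.7] [304.5 189.2]
[[303.7 192. ]
 [282.9 185.7]
 [298.8 161.1]] crop origin [265 168]
[[0.5797, 0.0102], [0.6273, 0.0082], [0.5793, -0.0253], [0.6249, -0.0273]]
[[0.5805, 0.0123], [0.6266, 0.0103], [0.58, -0.0222], [0.6243, -0.0241]]
0.045 34.22450223655873
0.05 33.58144570440694
0.055 32.93838917225515
0.06 32.29533264010347
0.065 31.652276107951675
```

Call:
arm_command(
  delta_pos=[
    [0,0.25,0.7],
    [0,0.25,0.9],
    [0,0.25,0.9],
    [0,0.3,0.9],
    [0.1,0.3,0.9],
    [0.2,0,0.2],
    [0,0,0],
  ],
  rotation=[
    [0,0,0],
    [0,0,0],
    [0,0,0],
    [0,0,0],
    [0,0,0],
    [0,0,0],
    [0,0,0],
  ],
)

```text
clock: 31.55
position: [0.6348, -0.1266, 0.1636]
tool_rot: [-1.883, 1.563, 2.791]
force: [0.4, -0.4, 0.0]
grip_width: 0.0854
```

Run:
```python
from h import *
im,p=snap('wrist','w13'); go(.637,-.125,.093,-2.3)
u=proj(p,[[.637,-.125,.11]])[0]; print(u)
a=im[int(u[1])-35:int(u[1])+35,int(u[0])-35:int(u[0])+35]
g=im.mean(2); m=(g>90); m[:int(u[1])-22]=0;m[int(u[1])+22:]=0;m[:,:int(u[0])-22]=0;m[:,int(u[0])+22:]=0
n,l,s,c=cv2.connectedComponentsWithStats(m.astype(np.uint8));print(s,c)
print(g[int(u[1])-24:int(u[1])+25:4,int(u[0])-24:int(u[0])+25:4].astype(int))
```

```text
clock 31.60 pos [ 0.635  -0.1262  0.164 ] w 0.0854 | shift [ 2.37  0.08 -0.04] rot [ 0.02 -0.02  0.07] | afterturn shift [ 2.37  0.06 -0.04]
[257.71091934 219.84075801]
[[     0      0    512    384 195886]
 [   264    197     15     44    376]
 [   247    211     22     21    346]] [[255.46156948 191.39022697]
 [273.83244681 221.59574468]
 [257.33526012 220.94219653]]
[[ 19  18  19  20  19  27  36  27  19  48 116 121 121]
 [ 18  18  19  19  37  47  46  47  37  21 118 121 116]
 [ 17  18  18  20  34  33  42  34  35  19 115 120 114]
 [ 18  18  17  18  43  49  50  50  44  18 114 120 119]
 [ 16  18  18  24  52  81  96  82  53  25 110 124 122]
 [ 18  15  17  33  95 107 108 107 100  35 108 122 122]
 [ 17  18  17  49 102 134 140 133 107  63 112 116 119]
 [ 16  17  17  45 101 139 140 141 105  69 116 114 118]
 [ 15  17  16  22  93 118 134 121  97  57 118 118 120]
 [ 16  16  17  16  28  77  90  83  35 112 121 122 117]
 [ 17  15  15  16  16  16  18  15  44 190 180 157 118]
 [ 17  17  16  15  16  16  16  16 150 198 198 195 191]
 [ 16  15  15  16  17  16  17  81 192 195 191 194 193]]
```

Call:
arm_command(
  delta_pos=[
    [0.6,0.06,-0.04],
    [0.8,0,0],
    [0.6,0,0],
    [0.3,0,0],
    [0,0,0],
  ],
  rotation=[
    [0,0,0.07],
    [0,0,0],
    [0,0,0],
    [0,0,0],
    [0,0,0],
  ],
)

```text
clock: 32.1
position: [0.6368, -0.1182, 0.0928]
tool_rot: [3.11, 1.566, 1.506]
force: [-0.6, 0.0, 0.8]
grip_width: 0.0857
```

```bash
python3 -c "
from h import *
go(.6368,-.125,.093,-2.3)"
```

```text
clock 32.10 pos [ 0.6368 -0.1182  0.0928] w 0.0857 | shift [-0.01  0.01  0.23] rot [ 0.07 -0.05 -0.  ] | afterturn shift [-0.01  0.01  0.23]
```

Call:
arm_command(
  delta_pos=[
    [0,0,0.22],
    [0,0,0],
  ],
  rotation=[
    [0,0,0],
    [0,0,0],
  ],
)

```text
clock: 32.3
position: [0.637, -0.1245, 0.094]
tool_rot: [2.918, 1.566, 1.316]
force: [0.5, 0.0, 0.8]
grip_width: 0.0853
```

Call:
arm_command(
  delta_pos=[
    [0,0,0],
    [0,0,0],
    [0,0,0],
    [0,0,0],
    [0,0,0],
    [0,0,0],
    [0,0,0],
    [0,0,0],
  ],
  rotation=[
    [0,0,0],
    [0,0,0],
    [0,0,0],
    [0,0,0],
    [0,0,0],
    [0,0,0],
    [0,0,0],
    [0,0,0],
  ],
  gripper=1,
  grip_force=25,
)

```text
clock: 33.1
position: [0.6376, -0.1248, 0.0963]
tool_rot: [2.546, 1.565, 0.943]
force: [-0.7, -0.1, 1.3]
grip_width: 0.0151
```

```bash
python3 -c "
from h import *
crank(-300,10)"
```

```text
angle 9.6 r 0.0398 z 0.0963 F [-0.7 -0.1  1.3] w 0.0151 t 33.10
[[-0.0, -0.07, 0.68], [-0.0, -0.37, 0.56], [-0.0, -0.6, 0.3], [-0.0, -0.67, -0.04], [-0.0, -0.56, -0.37], [0.0, -0.3, -0.6], [0.0, 0.04, -0.67], [0.0, 0.37, -0.56], [0.0, 0.6, -0.3], [0.0, 0.67, 0.04]]
```

Call:
arm_command(
  delta_pos=[
    [0,-0.07,0.68],
    [0,-0.37,0.56],
    [0,-0.6,0.3],
    [0,-0.67,-0.04],
    [0,-0.56,-0.37],
    [0,-0.3,-0.6],
    [0,0.04,-0.67],
    [0,0.37,-0.56],
    [0,0.6,-0.3],
    [0,0.67,0.04],
  ],
  rotation=[
    [0,0,0],
    [0,0,0],
    [0,0,0],
    [0,0,0],
    [0,0,0],
    [0,0,0],
    [0,0,0],
    [0,0,0],
    [0,0,0],
    [0,0,0],
  ],
)

```text
clock: 34.1
position: [0.6062, -0.0923, 0.0962]
tool_rot: [-2.915, 1.561, 1.765]
force: [-2.3, -3.7, 1.8]
grip_width: 0.0151
```

```bash
python3 -c "
from h import *
crank(-210,7)"
```

```text
angle 78.7 r 0.0400 z 0.0962 F [-2.3 -3.7  1.8] w 0.0151 t 34.10
[[-0.0, 0.61, 0.31], [-0.01, 0.39, 0.55], [-0.01, 0.07, 0.67], [-0.01, -0.28, 0.61], [-0.0, -0.55, 0.39], [0.0, -0.67, 0.07], [0.0, -0.61, -0.28]]
```

Call:
arm_command(
  delta_pos=[
    [0,0.61,0.31],
    [0,0.39,0.55],
    [0,0.07,0.67],
    [0,-0.28,0.61],
    [0,-0.55,0.39],
    [0,-0.67,0.07],
    [0,-0.61,-0.28],
    [0,0,0],
  ],
  rotation=[
    [0,0,0],
    [0,0,0],
    [0,0,0],
    [0,0,0],
    [0,0,0],
    [0,0,0],
    [0,0,0],
    [0,0,0],
  ],
)

```text
clock: 34.9
position: [0.5737, -0.1605, 0.0965]
tool_rot: [-2.906, 1.558, 1.778]
force: [2.3, 2.9, -4.8]
grip_width: 0.015
```

```bash
python3 -c "
from h import *
crank(-35,2)"
```

```text
angle -130.5 r 0.0381 z 0.0965 F [ 2.3  2.9 -4.8] w 0.0150 t 34.90
[[0.0, -0.29, -0.27], [0.0, -0.17, -0.36]]
```

Call:
arm_command(
  delta_pos=[
    [0,-0.3,-0.27],
    [0,-0.19,-0.38],
    [0,-0.02,-0.08],
    [0,0,0],
  ],
  rotation=[
    [0,0,0],
    [0,0,0],
    [0,0,0],
    [0,0,0],
  ],
)

```text
clock: 35.3
position: [0.5605, -0.137, 0.0964]
tool_rot: [3.13, 1.559, 1.532]
force: [-1.1, -1.1, 0.8]
grip_width: 0.015
```

Run:
```python
from h import *
crank(-5,1); im,p=snap('wrist','w14')
print(proj(p,[[.560,-.031,.012],[.643,-.034,.012],[.56,-.062,.012]]))
cv2.imwrite('pics/w14b.png',cv2.resize(cv2.imread('pics/w14.png')[0:150,170:450],(784,420),interpolation=cv2.INTER_CUBIC))
```

```text
angle -171.8 r 0.0383 z 0.0964 F [-1.1 -1.1  0.8] w 0.0150 t 35.30
[[0.0, -0.04, -0.11]]
[[248.51153121  52.64715752]
 [374.44623108  55.74182104]
 [249.88262914 101.49589507]]
```

View pics/w14b.png

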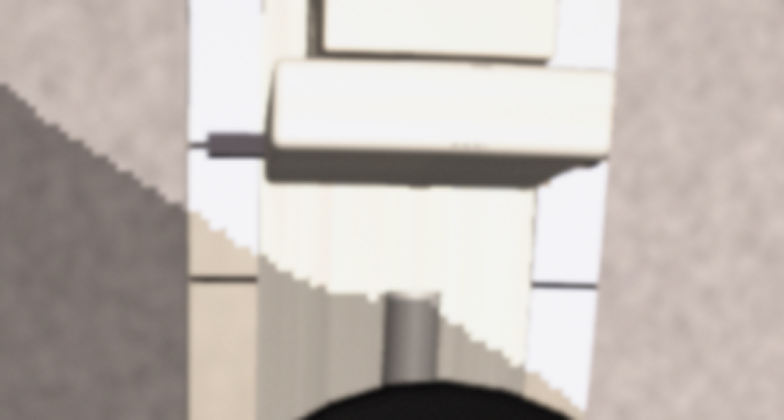

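Call:
arm_command(
  delta_pos=[
    [0,0,0],
    [0,0,0],
    [0,0,0],
    [0,0,0],
    [0,0,0],
    [0,0,0],
    [-0.5,0,0],
    [-0.9,0,0],
    [-1,0,0],
    [-1,0,0],
  ],
  rotation=[
    [0,0,0],
    [0,0,0],
    [0,0,0],
    [0,0,0],
    [0,0,0],
    [0,0,0],
    [0,0,0],
    [0,0,0],
    [0,0,0],
    [0,0,0],
  ],
  gripper=-1,
)

```text
clock: 36.35
position: [0.5591, -0.1401, 0.2013]
tool_rot: [-2.714, 1.558, 1.968]
force: [1.3, 0.6, -0.2]
grip_width: 0.0855
```

Run:
```python
from h import *
im,p=snap('top','t3');h=cv2.cvtColor(im,cv2.COLOR_RGB2HSV)
print('smalls/big guess',cast(p,q([(545,331),(635,295),(591,308)]),.024).round(3).tolist())
m=(h[...,2]>130)&(h[...,1]<60); m[:70]=0;m[330:]=0; m[:,:320]=0
blobs(im,p,m,0.024,30)
go(.52,-.36,.23,70); go(.566,-.379,.2,0)
```

```text
smalls/big guess [[0.518, -0.288, 0.024], [0.587, -0.454, 0.024], [0.562, -0.372, 0.024]]
px [374. 247.] ctr mm 421.2 -359.7 size 49.5 71.5 long-dir deg -72.4
px [350. 211.] ctr mm 520.1 -290.7 size 27.9 37.1 long-dir deg -88.7
px [379. 196.] ctr mm 563.4 -375.5 size 37.5 53.8 long-dir deg -19.5
px [407. 189.] ctr mm 587.7 -457.4 size 25.0 35.8 long-dir deg -56.4
px [464.  93.] ctr mm 886.5 -652.9 size 85.5 129.2 long-dir deg -78.8
clock 36.40 pos [ 0.5609 -0.141   0.2061] w 0.0860 | shift [-0.88 -1.14  7.33] rot [-11.96  -0.08  -0.07] | afterturn shift [-0.8  -7.33  1.22]
clock 36.40 pos [ 0.5609 -0.141   0.2061] w 0.0860 | shift [0.12 0.41 7.93] rot [-0.29 -0.1  -0.01] | afterturn shift [0.2  0.17 7.93]
```

Call:
arm_command(
  delta_pos=[
    [0,0,0.8],
    [0,0,1],
    [0,0,1],
    [0,0,1],
    [0,0,1],
    [0,0,1],
    [0,0,1],
    [0,0,0.8],
    [0,0,0],
    [0,0,0],
  ],
  rotation=[
    [0,0,0],
    [0,0,0],
    [0,0,0],
    [0,0,0],
    [0,0,0],
    [0,0,0],
    [0,0,0],
    [0,0,0],
    [-1,0,0],
    [-1,0,0],
  ],
)

```text
clock: 37.4
position: [0.5546, -0.3783, 0.2162]
tool_rot: [1.976, 1.558, 0.59]
force: [0.1, -0.3, 0.7]
grip_width: 0.0854
```

Call:
arm_command(
  delta_pos=[
    [0,0,0],
    [0,0,0],
    [0,0,0],
    [0,0,0],
    [0,0,0],
    [0,0,0],
    [0,0,0],
    [0,0,0],
    [0,0,0],
    [0,0,0],
  ],
  rotation=[
    [-1,0,0],
    [-1,0,0],
    [-1,0,0],
    [-1,0,0],
    [-1,0,0],
    [-1,0,0],
    [-1,0,0],
    [-1,0,0],
    [-1,0,0],
    [-1,0,0],
  ],
)

```text
clock: 38.4
position: [0.5525, -0.381, 0.2266]
tool_rot: [0.242, 1.558, -0.056]
force: [0.1, 0.2, -0.1]
grip_width: 0.0853
```

Run:
```python
from h import *
im,p=snap('wrist','w15'); go(.565,-.377,.12,70.3); print(monitor.observe()['qpos'].round(2))
u=proj(p,[[.565,-.377,.024],[.565,-.377,.05]]);print(u)
g=im.min(2).astype(int);print(g[int(u[0][1]),int(u[0][0])-60:int(u[0][0])+60:5]); print(g[int(u[0][1])-60:int(u[0][1])+60:5,int(u[0][0])])
```

```text
clock 38.45 pos [ 0.5526 -0.3812  0.2268] w 0.0854 | shift [3.57 0.24 0.31] rot [ 0.5   0.12 -0.03] | afterturn shift [3.56 0.27 0.34]
[ 0.42  0.62  0.16  1.5  -0.12  1.02  1.89]
[[258.74420126 183.02397814]
 [259.33018114 188.98177748]]
[149  99 101 100 100  97  96  96  95  98 122 125  46  47  46 122 123 105
 102 101 103 101  97 100]
[106 101 104 103 105 102  87 128 129 128 109  28  46  80 127 128  95 102
 100 102 101 104  99 161]
```

Run:
```python
from h import *
cv2.imwrite('pics/w15b.png',cv2.resize(cv2.imread('pics/w15.png')[113:263,160:360],(800,600),interpolation=cv2.INTER_CUBIC))
```

```text
(no output)
```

View pics/w15b.png

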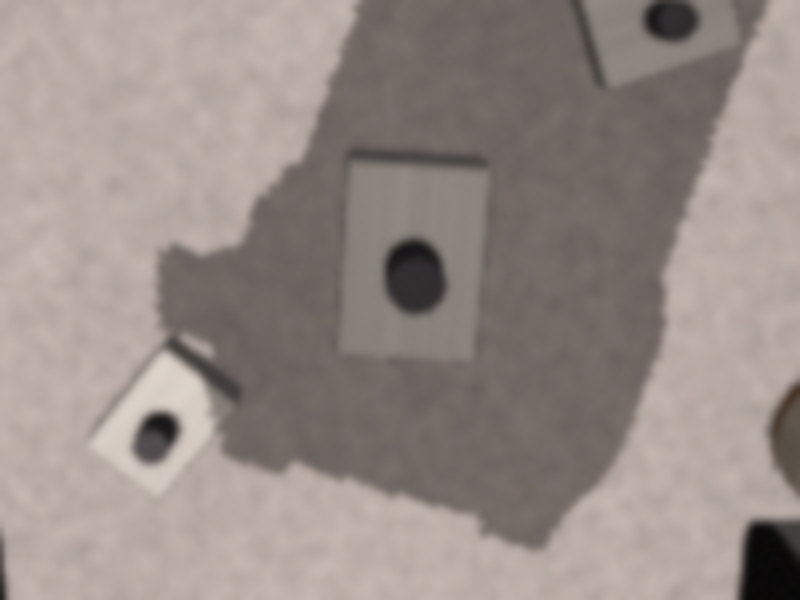

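Run:
```python
from h import *
im,p=load('wrist'); c=np.array([(348,162),(489,163),(473,360),(340,354)])/4+[159.6,112.6]
quad(p,c,.024); print('knob',cast(p,np.array([[414,276]])/4+[159.6,112.6],.05).round(4))
go(.565,-.377,.10,70.3)
```

```text
z 0.024 ctr [ 560.9 -371.2] sides [37.9 55.5 37.4 54. ] long dir 160.0
knob [[ 0.5587 -0.3711  0.05  ]]
clock 38.45 pos [ 0.5526 -0.3812  0.2268] w 0.0854 | shift [4.23 0.24 0.3 ] rot [ 0.5   0.12 -0.03] | afterturn shift [4.23 0.27 0.34]
```

```bash
python3 -c "
from h import *
go(.560,-.371,.07,70)"
```

```text
clock 38.45 pos [ 0.5526 -0.3812  0.2268] w 0.0854 | shift [5.23 0.38 0.07] rot [ 0.55  0.12 -0.03] | afterturn shift [5.23 0.4  0.12]
```

Call:
arm_command(
  delta_pos=[
    [0.6,0.2,0.06],
    [0.9,0.2,0.06],
    [0.9,0,0],
    [0.9,0,0],
    [0.9,0,0],
    [0.7,0,0],
    [0.2,0,0],
    [0,0,0],
  ],
  rotation=[
    [0.55,0.12,-0.03],
    [0,0,0],
    [0,0,0],
    [0,0,0],
    [0,0,0],
    [0,0,0],
    [0,0,0],
    [0,0,0],
  ],
)

```text
clock: 39.25
position: [0.5609, -0.3736, 0.0761]
tool_rot: [-0.773, 1.563, -1.143]
force: [0.0, -0.6, 1.0]
grip_width: 0.0852
```

```bash
python3 -c "
from h import *
go(.560,-.371,.018,70)"
```

```text
clock 39.25 pos [ 0.5609 -0.3736  0.0761] w 0.0852 | shift [ 1.93  0.08 -0.07] rot [-0.19  0.05  0.05] | afterturn shift [ 1.94  0.07 -0.06]
```

Call:
arm_command(
  delta_pos=[
    [0.5,0.08,-0.06],
    [0.7,0,0],
    [0.5,0,0],
    [0.2,0,0],
    [0,0,0],
  ],
  rotation=[
    [-0.19,0.05,0.05],
    [0,0,0],
    [0,0,0],
    [0,0,0],
    [0,0,0],
  ],
)

```text
clock: 39.75
position: [0.562, -0.3717, 0.0201]
tool_rot: [-0.14, 1.566, -0.489]
force: [-0.5, -0.1, -1.2]
grip_width: 0.0858
```

Call:
arm_command(
  delta_pos=[
    [0,0,0],
    [0,0,0],
    [0,0,0],
    [0,0,0],
    [0,0,0],
    [0,0,0],
    [0,0,0],
  ],
  rotation=[
    [0,0,0],
    [0,0,0],
    [0,0,0],
    [0,0,0],
    [0,0,0],
    [0,0,0],
    [0,0,0],
  ],
  gripper=1,
  grip_force=70,
)

```text
clock: 40.45
position: [0.5628, -0.3723, 0.0227]
tool_rot: [-0.151, 1.564, -0.5]
force: [0.3, 0.4, -3.6]
grip_width: 0.0382
```

Call:
arm_command(
  delta_pos=[
    [-0.4,0,0],
    [-0.8,0,0],
    [-0.9,0,0],
    [-0.9,0,0],
    [-0.9,0,0],
    [-0.9,0,0],
    [-0.3,0,0],
  ],
  rotation=[
    [0,0,0],
    [0,0,0],
    [0,0,0],
    [0,0,0],
    [0,0,0],
    [0,0,0],
    [0,0,0],
  ],
)

```text
clock: 41.15
position: [0.5605, -0.3713, 0.1839]
tool_rot: [-0.166, 1.566, -0.515]
force: [0.2, -0.5, -3.9]
grip_width: 0.0383
```

```bash
python3 -c "
from h import *
go(.604,.005,.18,-2.3)"
```

```text
clock 41.15 pos [ 0.5605 -0.3713  0.1839] w 0.0383 | shift [ 0.11 12.28 -2.93] rot [12.05  0.04 -0.02] | afterturn shift [  0.13   0.94 -12.59]
```

Call:
arm_command(
  delta_pos=[
    [0,0,0],
    [0,0,0],
    [0,0,0],
    [0,0,0],
    [0,0,0],
    [0,0,0],
    [0,0,0],
    [0,0,0],
    [0,0,0],
    [0,0,0],
  ],
  rotation=[
    [0.6,0,0],
    [1,0,0],
    [1,0,0],
    [1,0,0],
    [1,0,0],
    [1,0,0],
    [1,0,0],
    [1,0,0],
    [1,0,0],
    [1,0,0],
  ],
)

```text
clock: 42.15
position: [0.5585, -0.37, 0.1828]
tool_rot: [1.393, 1.569, -0.001]
force: [-0.7, 0.8, -3.5]
grip_width: 0.0386
```

Call:
arm_command(
  delta_pos=[
    [0,0,0],
    [0,0,0],
    [0,0,0],
    [0,0,0],
  ],
  rotation=[
    [1,0,0],
    [0.8,0,0],
    [0.5,0,0],
    [0,0,0],
  ],
)

```text
clock: 42.55
position: [0.5576, -0.3688, 0.1807]
tool_rot: [-2.551, 1.569, 2.085]
force: [-0.2, 0.7, -3.5]
grip_width: 0.0383
```

```bash
python3 -c "
from h import *
go(.604,.005,.18,-2.3)"
```

```text
clock 42.55 pos [ 0.5576 -0.3688  0.1807] w 0.0383 | shift [  0.04   0.59 -12.54] rot [-0.35 -0.01  0.01] | afterturn shift [  0.02   1.05 -12.51]
```

Call:
arm_command(
  delta_pos=[
    [0,0.05,-0.6],
    [0,0.1,-0.9],
    [0,0.1,-1],
    [0,0.1,-1],
    [0,0.1,-1],
    [0,0.1,-1],
    [0,0.1,-1],
    [0,0.1,-1],
    [0,0.1,-1],
    [0,0.1,-1],
  ],
  rotation=[
    [-0.35,0,0],
    [0,0,0],
    [0,0,0],
    [0,0,0],
    [0,0,0],
    [0,0,0],
    [0,0,0],
    [0,0,0],
    [0,0,0],
    [0,0,0],
  ],
)

```text
clock: 43.55
position: [0.5927, -0.0727, 0.179]
tool_rot: [-2.179, 1.566, 2.518]
force: [0.2, -0.3, -2.7]
grip_width: 0.0384
```

```bash
python3 -c "
from h import *
go(.604,.008,.16,-2.3)"
```

```text
clock 43.55 pos [ 0.5927 -0.0727  0.179 ] w 0.0384 | shift [ 0.64  0.34 -2.69] rot [ 0.23 -0.02  0.04] | afterturn shift [ 0.63  0.27 -2.7 ]
```

Call:
arm_command(
  delta_pos=[
    [0.1,0.1,-0.7],
    [0.2,0.1,-0.8],
    [0.2,0.1,-0.6],
    [0.1,0,-0.2],
    [0,0,0],
  ],
  rotation=[
    [0.2,0,0.04],
    [0,0,0],
    [0,0,0],
    [0,0,0],
    [0,0,0],
  ],
)

```text
clock: 44.05
position: [0.603, 0.0066, 0.1599]
tool_rot: [-3.07, 1.565, 1.624]
force: [0.2, -0.9, -3.8]
grip_width: 0.0381
```

Run:
```python
from h import *
im,p=snap('wrist','w16'); go(.604,.008,.16,-2.3)
a=cv2.resize(cv2.imread('pics/w16.png'),(800,600),interpolation=cv2.INTER_CUBIC)
cv2.imwrite('pics/w16b.png',a[100:560,200:600])
g=im.min(2).astype(int); s=monitor.observe()['position']; u=proj(p,[s]);print(u)
c=int(u[0][0]);print(g[150:340:4,c].tolist());print(g[150:340:4,c-28].tolist());print(g[150:340:4,c+28].tolist())
```

```text
clock 44.10 pos [0.603  0.0059 0.1602] w 0.0381 | shift [ 0.01  0.03 -0.07] rot [ 0.19 -0.05  0.  ] | afterturn shift [ 0.01  0.03 -0.07]
[[254.36962892 263.41218276]]
[168, 173, 173, 173, 172, 172, 171, 171, 171, 171, 146, 72, 73, 79, 128, 141, 141, 141, 140, 140, 140, 139, 139, 139, 138, 35, 27, 28, 27, 27, 27, 28, 51, 52, 54, 52, 52, 53, 52, 52, 72, 32, 25, 25, 26, 24, 21, 13]
[161, 160, 160, 158, 158, 156, 157, 155, 155, 160, 132, 71, 71, 80, 131, 140, 140, 141, 141, 141, 141, 141, 140, 139, 139, 139, 139, 138, 139, 138, 137, 138, 137, 137, 137, 136, 135, 134, 134, 134, 129, 26, 25, 25, 25, 18, 16, 14]
[162, 165, 161, 171, 168, 164, 164, 164, 169, 176, 158, 70, 72, 77, 128, 143, 143, 143, 142, 141, 142, 142, 142, 142, 141, 141, 141, 140, 140, 141, 140, 140, 140, 139, 138, 139, 138, 138, 137, 138, 135, 23, 25, 25, 23, 19, 14, 12]
```

View pics/w16b.png

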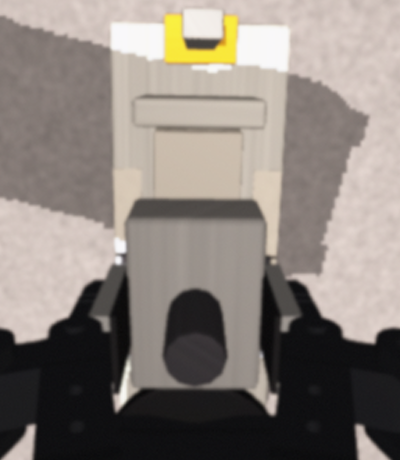

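Run:
```python
from h import *
im,p=load('wrist'); s=monitor.observe()['position']
for dz in(.001,.003):
  P=cast(p,[(226,204.7),(282,204.7)],s[2]+dz)[:,:2];print('front edge off',((P.mean(0)-s[:2])*1000).round(1),'yaw',np.degrees(np.arctan2(*(P[1]-P[0])[::-1])))
P=cast(p,q([(396,458)]),s[2]+.0285);print('knob off',((P[0]-s)*1000).round(1))
P=cast(p,q([(328,340),(463,340)]),s[2]+.002);print('sides off',((P-s)*1000).round(1).tolist())
P=cast(p,q([(354,283),(442,283)]),.052);print('stack sides',P[:,:2].round(4).tolist())
go(.6035,.0122,.09,-2.3)
```

```text
front edge off [ 0.3 28.6] yaw -1.0882121394800286
front edge off [ 0.3 29.2] yaw -1.0882121394800313
knob off [-0.5  2.5 28.5]
sides off [[-19.0, 23.5, 2.0], [18.6, 22.8, 2.0]]
stack sides [[0.5819, 0.022], [0.6262, 0.0212]]
clock 44.10 pos [0.603  0.0059 0.1602] w 0.0381 | shift [ 2.34  0.01 -0.2 ] rot [ 0.19 -0.05  0.  ] | afterturn shift [ 2.34  0.01 -0.21]
```

Call:
arm_command(
  delta_pos=[
    [0.5,0,-0.19],
    [0.7,0,0],
    [0.7,0,0],
    [0.4,0,0],
    [0,0,0],
  ],
  rotation=[
    [0.19,-0.05,0],
    [0,0,0],
    [0,0,0],
    [0,0,0],
    [0,0,0],
  ],
)

```text
clock: 44.6
position: [0.6029, 0.0077, 0.0869]
tool_rot: [0.296, 1.568, -1.324]
force: [-0.4, 0.4, -4.4]
grip_width: 0.0382
```

```bash
python3 -c "
from h import *
go(.6036,.0112,.077,-2.3)"
```

```text
clock 44.60 pos [0.6029 0.0077 0.0869] w 0.0382 | shift [ 0.33  0.02 -0.12] rot [-0.09  0.03 -0.01] | afterturn shift [ 0.33  0.02 -0.12]
```

Call:
arm_command(
  delta_pos=[
    [0.25,0.02,-0.12],
    [0.05,0,0],
    [0,0,0],
  ],
  rotation=[
    [-0.08,0.03,0],
    [0,0,0],
    [0,0,0],
  ],
)

```text
clock: 44.9
position: [0.6043, 0.0107, 0.0781]
tool_rot: [1.793, 1.569, 0.18]
force: [0.6, 0.5, -3.9]
grip_width: 0.0384
```

```bash
python3 -c "
from h import *
go(.6036,.0112,.074,-2.3);print(monitor.observe()['force'])"
```

```text
clock 44.90 pos [0.6043 0.0107 0.0781] w 0.0384 | shift [ 0.14 -0.02 -0.02] rot [-0.02 -0.   -0.02] | afterturn shift [ 0.14 -0.02 -0.02]
[ 0.61214377  0.47675458 -3.87437334]
```

Call:
arm_command(
  delta_pos=[
    [0.08,-0.02,-0.02],
    [0,0,0],
  ],
  rotation=[
    [0,0,0],
    [0,0,0],
  ],
)

```text
clock: 45.1
position: [0.6042, 0.0115, 0.0764]
tool_rot: [1.799, 1.567, 0.186]
force: [0.0, -0.2, -3.5]
grip_width: 0.0381
```

Call:
arm_command(
  delta_pos=[
    [0.06,0,0],
    [0.02,0,0],
  ],
  rotation=[
    [0,0,0],
    [0,0,0],
  ],
)

```text
clock: 45.3
position: [0.6044, 0.0116, 0.0745]
tool_rot: [1.814, 1.566, 0.201]
force: [-2.0, 1.0, 1.1]
grip_width: 0.0383
```

Call:
arm_command(
  delta_pos=[
    [0,0,0],
    [0,0,0],
    [0,0,0],
    [0,0,0],
    [0,0,0],
    [-0.4,0,0],
    [-0.8,0,0],
    [-0.9,0,0],
    [-0.9,0,0],
    [-0.9,0,0],
  ],
  rotation=[
    [0,0,0],
    [0,0,0],
    [0,0,0],
    [0,0,0],
    [0,0,0],
    [0,0,0],
    [0,0,0],
    [0,0,0],
    [0,0,0],
    [0,0,0],
  ],
  gripper=-1,
)

```text
clock: 46.3
position: [0.6029, 0.0108, 0.1963]
tool_rot: [1.501, 1.57, -0.113]
force: [0.4, 0.5, 0.7]
grip_width: 0.0853
```

Call:
arm_command(
  delta_pos=[
    [-0.3,0,0],
    [0,0,0],
  ],
  rotation=[
    [0,0,0],
    [0,0,0],
  ],
)

```text
clock: 46.5
position: [0.6041, 0.0106, 0.2103]
tool_rot: [1.745, 1.564, 0.131]
force: [0.2, -0.3, -0.4]
grip_width: 0.0858
```

Run:
```python
from h import *
im,p=snap('wrist','w17'); a=cv2.resize(cv2.imread('pics/w17.png'),(800,600),interpolation=cv2.INTER_CUBIC)[60:500,200:600]
s2,ps=snap('scene','s3'); u,v=proj(ps,[[.605,.0,.06]])[0].astype(int)
b=cv2.resize(cv2.imread('pics/s3.png')[v-34:v+34,u-30:u+30],(388,440),interpolation=cv2.INTER_CUBIC)
cv2.imwrite('pics/m17.png',np.hstack([a,b])); print(monitor.observe()['position'],monitor.observe()['clock'])
t,pt=snap('top','t4');h=cv2.cvtColor(t,cv2.COLOR_RGB2HSV)
m=(h[...,2]>135)&(h[...,1]<60); m[:70]=0;m[330:]=0; blobs(t,pt,m,.012,60)
print('orange');blobs(t,pt,(h[...,1]>120)&(h[...,2]>90)&(h[...,0]<18),0.03,30)
```

```text
[0.60361366 0.01065305 0.20867674] 46.6
px [374. 247.] ctr mm 422.8 -362.4 size 47.2 71.7 long-dir deg -72.8
px [349. 211.] ctr mm 520.3 -293.3 size 25.3 37.4 long-dir deg -88.7
px [117. 195.] ctr mm 550.9 359.4 size 49.1 71.6 long-dir deg 87.0
px [274. 188.] ctr mm 602.5 -90.5 size 101.8 170.7 long-dir deg 87.7
px [464.  93.] ctr mm 891.9 -659.6 size 85.9 129.8 long-dir deg -79.1
orange
px [343. 159.] ctr mm 667.2 -272.6 size 37.6 39.5 long-dir deg -44.2
px [153. 161.] ctr mm 645.4 256.5 size 65.0 90.9 long-dir deg 81.0
```

Run:
```python
from h import *
im,p=load('wrist'); g=im.min(2).astype(int)
a=np.radians(-2.3);X=np.array([np.cos(a),np.sin(a),0]);Y=np.array([-np.sin(a),np.cos(a),0]);bay=np.array([.6036,.0122,0])
def prof(o,d,z,r,n):  # brightness along a world line
    t=np.linspace(*r,n); uv=proj(p,[o+d*k+np.array([0,0,z]) for k in t]); return [(int(k*1000),int(g[int(round(v)),int(round(u))])) for k,(u,v) in zip(t,uv)]
print('weight x @y+18',prof(bay+.018*Y,X,.076,(-.030,.030),31))
print('weight y @x+13',prof(bay+.013*X,Y,.076,(-.040,.050),46))
print('knob x',prof(bay,X,.102,(-.014,.014),15)); print('knob y',prof(bay,Y,.102,(-.024,.016),21))
for sx in(-.041,.041): print('scale y',sx,prof(bay+sx*X,Y,.012,(-.085,-.030),56))
```

```text
weight x @y+18 [(-30, 164), (-27, 163), (-26, 155), (-24, 151), (-22, 153), (-19, 134), (-18, 122), (-16, 125), (-13, 127), (-11, 129), (-9, 130), (-8, 129), (-5, 131), (-3, 134), (-1, 133), (0, 129), (2, 130), (4, 130), (6, 131), (8, 131), (10, 131), (12, 131), (13, 131), (16, 131), (18, 130), (20, 128), (22, 163), (24, 162), (26, 161), (28, 167), (30, 167)]
weight y @x+13 [(-40, 152), (-38, 153), (-36, 158), (-34, 157), (-32, 147), (-30, 108), (-28, 90), (-26, 121), (-24, 123), (-22, 124), (-20, 125), (-18, 125), (-16, 125), (-13, 125), (-12, 125), (-10, 125), (-8, 127), (-5, 127), (-3, 127), (-2, 127), (0, 128), (2, 128), (3, 128), (5, 128), (8, 130), (10, 129), (12, 130), (13, 131), (16, 130), (18, 131), (19, 131), (22, 132), (24, 131), (26, 130), (28, 89), (30, 76), (32, 134), (33, 156), (36, 153), (38, 125), (40, 120), (42, 157), (44, 162), (46, 160), (47, 161), (50, 163)]
knob x [(-14, 122), (-12, 125), (-10, 126), (-8, 99), (-6, 51), (-4, 47), (-2, 47), (0, 47), (2, 47), (4, 46), (6, 48), (7, 102), (10, 127), (12, 127), (14, 130)]
knob y [(-24, 155), (-22, 145), (-20, 86), (-
[... 850 characters left out ...]
, 216), (-30, 183)]
scale y 0.041 [(-85, 239), (-84, 239), (-83, 240), (-82, 240), (-81, 240), (-80, 239), (-79, 239), (-78, 233), (-77, 233), (-76, 206), (-75, 172), (-74, 199), (-73, 231), (-72, 231), (-71, 238), (-70, 239), (-69, 239), (-68, 239), (-67, 239), (-66, 239), (-65, 240), (-64, 239), (-63, 240), (-62, 240), (-61, 240), (-60, 239), (-59, 235), (-57, 220), (-56, 187), (-55, 170), (-55, 170), (-54, 166), (-53, 166), (-52, 160), (-51, 141), (-49, 105), (-48, 105), (-47, 68), (-47, 50), (-46, 46), (-45, 55), (-44, 90), (-43, 90), (-41, 132), (-40, 156), (-39, 164), (-38, 164), (-37, 164), (-36, 164), (-36, 164), (-34, 164), (-33, 164), (-32, 165), (-31, 165), (-30, 166), (-30, 167)]
```

```bash
python3 -c "
from workcell import bot
print(bot.job_done())"
```

```text
the job is handed in; nothing more can be done
None
```

The blot clamp is made up and the job is handed in, after about 47 s of the 210 s allowed. No verdict comes back.

**What I did**
1. I cranked the jaw out to the load line.
2. I stacked thick, thick and thin plates in the bay, 40 mm in all. The collar's middle measured about 37–41 mm above the floor, so its edges allow at least 35–43 mm.
3. I cranked the jaw in 1.5 turns to the clamp line.
4. I set the 40 x 56 mm steel weight on the stack and backed the gripper well clear.

**Last checks (from camera numbers)**
- **Weight:** its edges are at −20/+21 mm (x) and −28/+27 mm (y) from the stack's middle. The knob is centred, so it stands upright.
- **Stack:** centred to about 1 mm when last measured, before the jaw was cranked in.
- **Pointer:** reads about −46 mm, which I take as roughly −45.3 mm once parallax is allowed for; the clamp line is at −45 mm.
- **Rack and jar:** within about 1.5 mm of where they were first measured, which is within measuring error.
- **Spare plates:** one thick and one thin are still flat in their original places.

**Not confirmed**
- The collar height estimates differed by a few millimetres between views, but all of them accept a 40 mm stack.
- The final picture could not be viewed because the 16-picture limit was reached, so the weight and pointer were checked from pixel values only.

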